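Centre a glued filter cartridge in the glue press and clamp it

ROBOT

A 6-joint arm with a two-finger parallel gripper is mounted at the origin on a cart in front of the work surface, level with it; the furniture and walls round the work are solid. World frame = base frame: x ahead of the robot, y to its left, z up, the work surface at z = 0. Lengths are in mm, angles in rad, forces in N, time in s.
With the tool pointing down it reaches from about 275 to 1000 mm from the base axis. Payload 8.4 kg.
Tool frame: the origin (TCP) lies midway between the tips of the shut fingers; the grasp point (between the pads) lies 19 mm behind it; z points along the fingers, y is the line along which they close (so a half turn about z gives the same grasp; the last joint's range is limited). The gripper opens to 85 mm and grips with 20 to 120 N. Pads are 22 mm wide; open, the fingers measure 114 mm over their backs; the gripper's body (76 mm by 85 mm) begins 54 mm behind the grasp point. The pads swing forward as they close: fully open they stand 13 mm farther back than shut.
Start: joints at [1.102, 0.353, 1.633, -0, 1.155, -0.002], TCP at [281.268, 558.136, 231.281] pointing down, gripper open.
Joint ranges: [-2.63, 2.63], [-0.92, 2.1], [0.06, 2.66], [-1.3, 4.44], [0, 2.69], [-3.02, 3.02]. Speed limits (rad/s): [2.22, 2.22, 2.79, 3.14, 3.14, 3.14].

INTERFACE

Orientations are given as [roll, pitch, yaw] about the fixed x, y, z axes, in that order (R = Rz(yaw) Ry(pitch) Rx(roll)).
In Python, from rig import telemetry, optics, r gives the robot as it stands.
- The arm moves only by the tool play_rows, never from a script. Its arguments are lists of equal length, an entry for each row: "dp": the shift along the tool's x, y, z in units of 40 mm (1.0 is 40 mm), a list of three; "rot": the turn, a rotation vector about the tool's x, y, z in units of 6 degrees (1.0 is 6 degrees), a list of three. In form: {"dp": [[tx, ty, tz], ...], "rot": [[ax, ay, az], ...]}. A call has 1 to 5 rows; each row is the pose to reach, as a shift and turn from the pose commanded when the call began, along the tool's axes at that moment; what a row does not reach only later rows make up. A row lasts 1/12 s, in which the tool goes at most 41.7 mm and 7.16 degrees, less where a joint would pass 70% of its speed; a pose out of reach is approached as far as the arm can. A call with a gripper value outside its range is refused whole. "fingers" is the opening, from 0 (shut) to 1 (fully open), set as the call begins (left out, the last holds). The fingers move at their own pace and stop on an object; "grip_force" is the grip in N (left out, the last holds). Time passes only in rows, so rows that repeat a pose let the fingers close. It gives the time, the measured TCP pose, the force, the opening and the grip force at its end, in the units of the state.
- telemetry.sense(): the state, without advancing time (a new reading comes with each control period).
- optics.grab_frame(name): name is "scene" or "top"; returns a dict with "color" (480x640x3 uint8, red, green, blue), "mtx" (3x3 intrinsics, pixels), "D" ([k1, k2, p1, p2, k3] as OpenCV has them; the pictures are not rectified), "R" (3x3) and "t" (3): a world point X has camera coordinates R X + t. Camera axes: x right, y down, z forward; pixel columns grow to the right and rows downward; lengths in mm; the calibration is good to about 2 mm. A picture is of the moment at which its call begins. There is no depth.
- r.sign_off(): hands the job in; it is judged then, once.
The state is a dict: "clock": time; "qpos": joint angles; "qvel": joint speeds; "joint_efforts": joint torques, N m; "eef_pos": TCP position; "tcp_rot": TCP orientation; "contact_force": force on the tool from outside, world axes, zero at the start; "wrist_torque": the same for the moment, N m; "opening": opening from 0.0 (shut) to 1.0 (fully open); "grasp_force": force on a finger pad.
Only numpy, scipy, OpenCV 4.12 (cv2) and the standard library are available. Lean on these libraries where they do the work, as an engineer would, in place of code of your own. Each camera call takes 0.05 s, during which the arm holds its last target. There are 200 camera calls.

TASK

The filter cartridge in the glue press has a freshly glued end cap and stands too far back, with no room for a finger between it and the press's column. Reaching in under the press head, work it forward with gentle taps, now from one side and now from the other, until it stands centred in the ring scribed on the platen, without pinching, lifting or tipping it. Then turn the star wheel clockwise by its spokes until the sprung foot has come down on the cap and the groove round its stem is about level with the lower edge of the sleeve, and let go; leave the other things where they are.

Things in the scene. Friction and masses are not known exactly. Their poses are not given: they have to be found in the camera images.
- press: Glue press, grey cast C-frame screwed to the counter. Origin at counter level under the centre of the scribed ring; +x from the ring to the column (away from the robot, within 0.3 rad), +y left, z up. Base 205 x 150 mm (x -80 to +125, y -75 to +75), 20 mm high; flat steel platen on it (x -67 to +58, y -64 to +64), top at z = 28 mm. Below the head it is open at both sides and in front.
- mark (a point): Centre of the scribed ring (66 mm diameter, thin dark line with four short ticks) on the platen's top; on the axis of ram, foot and wheel. Axes as those of press.
- column_front (a point): Middle of the column's front face, at platen height, 60 mm behind the mark. The column measures 52 mm in x and 56 mm in y (28 mm to either side), so at the start no finger fits straight behind the cartridge.
- head_under (a point): Underside of the ram boss (radius 23 mm, 155 mm above the counter) on the axis. The head round it: x -38 to +112, y -32 to +32 from the axis, 162 to 217 mm above the counter. An upright gripper beside the cartridge would strike head or wheel; a tool leaning about 40 degrees outwards, over the press's left or right side, gets in.
- cartridge: The pleated filter cartridge on the press's platen: round, 60 mm diameter, 52 mm high, 0.2 to 0.4 kg, upright. Origin: centre of its underside. Black end caps (z 0-8 and 44-52 mm) of radius 30, pleats between of radius 27 mm. Slides with dry friction (1 to 5 N) and stays where left. Starts 16 to 26 mm behind the mark, up to 6 mm to a side. Freshly glued: keep the fingers' force on it under 15 N.
- wheel (a joint): Turn of the star wheel, rad, growing clockwise seen from above. Four spokes: at value q one points at angle -q (counter-clockwise from the press's +x), the others 90, 180, 270 degrees on. Starts at 0 to 1.3. Lowers the ram 24 mm a turn (3.82 mm per rad); stays where left and keeps its own height. Turning takes 0.2 N m, up to 0.35 N m against the foot's spring.
- hub (a point): Centre of the star wheel on its upright axis, at spoke height (250 mm above the counter). Hub radius 21 mm, 232 to 261 mm above the counter; spokes are 9 mm steel rods. The ram screw (19 mm thick) stands up to 50 mm above the spokes on the axis. Below the spokes: the head's top at 217 mm, an upper boss (radius 25 mm) up to 231 mm above the counter.
- knob0 (a point): Centre of the black ball knob (22 mm diameter) at the end of the spoke that points at angle -q; 82 mm from the axis.
- foot_face (a point): Centre of the foot's flat underside: steel disc of 44 mm diameter under the ram, 92 mm above the counter when wheel = 0 (12 mm above the cartridge's top), lower by 3.82 mm per rad until it stands on the cartridge.
- foot (a joint): How far the sprung foot is pushed up into the ram's sleeve, m: 0 when free, end stop at 0.0115; spring 4 N per mm. The dark groove round its 21 mm thick stem reaches the sleeve's lower edge at 0.006 (about 26 N).
- spare: A finished spare cartridge of the same kind on the counter, to be left alone; origin at the centre of its underside.
- glue: White glue bottle with a red nozzle, 32 mm thick, 95 mm high, standing on the counter, to be left alone. Origin: centre of its underside.
- bowl: Steel bowl of screws, 94 mm diameter, 23 mm high on the counter, to be left alone. Origin: centre of its underside.
- tape: Roll of black tape lying flat, 67 mm diameter, 19 mm high on the counter, to be left alone. Origin: centre of its underside.
- brush: Dust brush with a wooden handle, 158 mm long, lying on the counter, to be left alone. Origin: centre of its underside.
- cutters: Side cutters, 142 mm long, lying on the counter, to be left alone. Origin: centre of its underside.
- opener: Thin black opening stick, 151 mm long, lying on the counter, to be left alone. Origin: centre of its underside.
- driver: Precision screwdriver, 166 mm long, lying on the counter, to be left alone. Origin: centre of its underside.
Things that resemble listed ones, but are neither listed nor needed, are in the scene too. Leave any turquoise or yellow look-alike of the cartridge alone.

How it is judged:
By the outcome, as a careful person would: the job done as asked, in the order asked, and still so for the second after the job is handed in, with the robot touching nothing.
It also fails if it takes over 72 s, if anything falls off the work surface, if the arm or the gripper's body presses on something with over 40 N, if the wrist force passes 120 N, or if a joint passes its speed limit or range.

## Working session

There is one attempt and no reset: what is moved stays moved. The work goes in short steps, Python scripts to look and compute and a tool call to move; the robot and the scene stay as the last step left them, time stands still between calls to the robot, and variables do not carry over. Pictures are saved under pics/ and viewed, at most 10 in all, crops included, and the job is handed in when it is done.

Besides the shell and the picture viewer there is one more tool, called after "Call:" by a JSON object that holds its "name" and its "arguments". play_rows: Moves the arm, as the interface text tells. Its arguments: {"type":"object","properties":{"dp":{"type":"array"},"rot":{"type":"array"},"fingers":{"type":"number"},"grip_force":{"type":"number"}},"required":["dp","rot"]}

```bash
mkdir -p pics; ls
python3 - <<'E'
from rig import telemetry, optics, r
import cv2, numpy as np
for n in("scene","top"):
    f=optics.grab_frame(n); cv2.imwrite(f"pics/{n}0.png",f["color"][:,:,::-1]); np.savez(f"{n}0.npz",**f)
    print(n,f["mtx"].round(1).tolist(),np.round(f["D"],4),(-f["R"].T@f["t"]).round(0),f["R"].round(3).tolist())
print(telemetry.sense())
E
```

```text
pics
scene [[466.1, 0.0, 320.7], [0.0, 466.1, 235.6], [0.0, 0.0, 1.0]] [-0.0156  0.      0.      0.      0.    ] [   14. -1043.   665.] [[0.889, -0.457, 0.005], [-0.186, -0.372, -0.909], [0.418, 0.808, -0.416]]
top [[514.1, 0.0, 321.1], [0.0, 514.1, 246.6], [0.0, 0.0, 1.0]] [0.0449 0.     0.     0.     0.    ] [ 216.  -32. 1441.] [[-0.029, -1.0, 0.003], [-0.977, 0.028, -0.21], [0.21, -0.009, -0.978]]
{'clock': 0.1, 'qpos': array([ 1.10159332e+00,  3.53603195e-01,  1.63409867e+00, -5.76220143e-06,
        1.15519052e+00, -2.34577847e-03]), 'qvel': array([ 0.00172704, -0.00027767, -0.00100007, -0.00074087, -0.00083305,
       -0.00023084]), 'joint_efforts': array([-9.87733620e-04, -6.06360340e+01, -3.42817962e+01, -8.12048370e-05,
        3.95658659e-03,  1.45691365e-05]), 'eef_pos': array([281.06963359, 557.73101321, 230.60492299]), 'tcp_rot': array([-3.14029292e+00,  2.21975937e-06,  2.67473776e+00]), 'contact_force': array([-0.12228977, -0.14186193, -0.00907337]), 'wrist_torque': array([-0.02115141,  0.02852937,  0.02966634]), 'grasp_force': 0.0, 'opening': 1.002713267853818}
```

View pics/scene0.png

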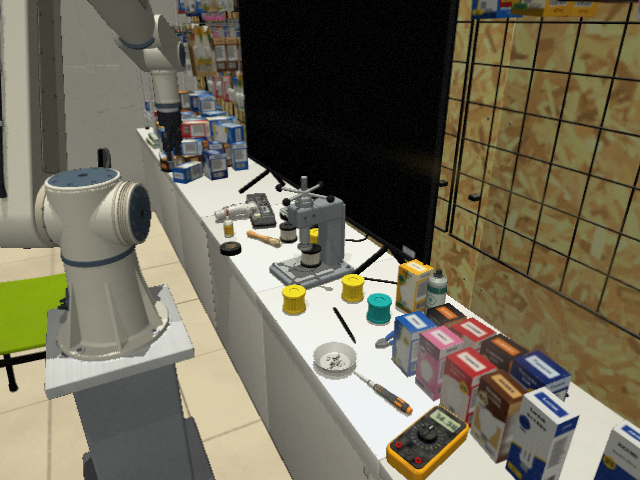

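View pics/top0.png

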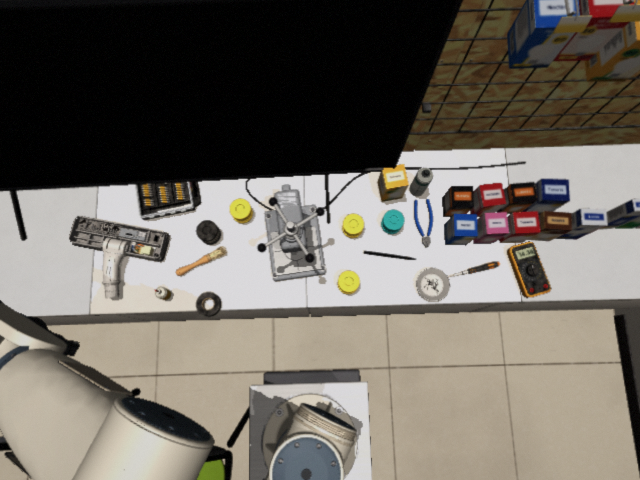

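The scene view shows the press at about (312,240), with the black-and-white cartridge under its head at (311,256). The spare is at (288,232). The yellow look-alikes are at (293,299), (352,288) and (316,236), and the turquoise one is at (379,308). In the top view the hub is at about (291,229) and the spare at (208,232). Next I'll enlarge both.

```bash
cat > h.py <<'E'
import numpy as np, cv2
def load(n): return dict(np.load(n))
def ray(f,uv):
    p=cv2.undistortPoints(np.array([[uv]],float),f["mtx"],f["D"])[0,0]
    return -f["R"].T@f["t"], f["R"].T@np.r_[p,1]
def onz(f,uv,z):
    c,d=ray(f,uv); return c+d*(z-c[2])/d[2]
def proj(f,X):
    return cv2.projectPoints(np.atleast_2d(np.array(X,float)),cv2.Rodrigues(f["R"])[0],f["t"],f["mtx"],f["D"])[0][:,0]
def crop(f,x,y,w,h,s): return cv2.resize(f["color"][y:y+h,x:x+w,::-1],None,fx=s,fy=s,interpolation=cv2.INTER_CUBIC)
E
python3 - <<'E'
from h import *
s=load("scene0.npz");t=load("top0.npz")
a=crop(s,260,170,100,120,5);b=crop(t,250,178,84,110,5)
b=cv2.copyMakeBorder(cv2.resize(b,(300,393)) if 0 else crop(t,255,180,75,110,5.45)[:600,:300+0],0,0,0,0,cv2.BORDER_CONSTANT)
im=np.zeros((600,800,3),np.uint8); im[:,:500]=a
im[:,500:]=cv2.resize(crop(t,256,178,72,110,1),(300,458),interpolation=cv2.INTER_CUBIC).shape and cv2.copyMakeBorder(cv2.resize(crop(t,256,178,72,110,1),(300,458),interpolation=cv2.INTER_CUBIC),0,142,0,0,cv2.BORDER_CONSTANT)
cv2.imwrite("pics/c1.png",im)
print(onz(t,(291,229),250),onz(t,(268,278),20),onz(t,(327,275),20))
E
```

```text
[516.81760008  27.31701078 250.        ] [435.93390279 105.15050385  20.        ] [439.63199625 -59.55302612  20.        ]
```

View pics/c1.png

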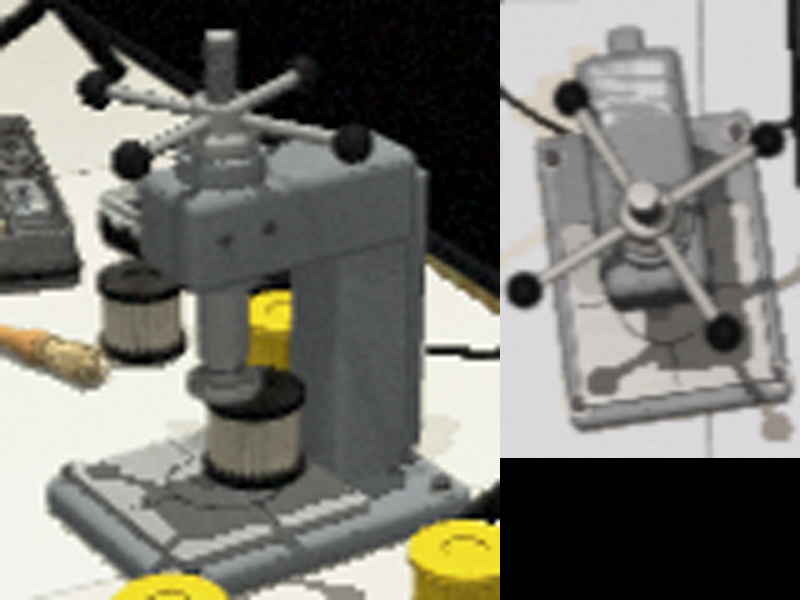

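The scene crop confirms the target. The cartridge with black caps and white pleats stands under the foot, in front of the column, with its bottom cap spanning crop x 203–304 and lowest at y 488. The yellow ones are outside the press and the spare is behind it on the left. The top crop shows the wheel knobs at (571,97), (768,139), (725,332) and (525,290).

```bash
cat >> h.py <<'E'
from scipy.optimize import least_squares
from scipy.spatial.transform import Rotation as Ro
S=lambda u,v:(260+u/5,170+v/5)
T=lambda u,v:(256+(u-500)*72/300,178+v*110/458)
E
python3 - <<'E'
from h import *
s=load("scene0.npz");t=load("top0.npz")
g=lambda f:cv2.cvtColor(f["color"],cv2.COLOR_RGB2GRAY)
def cen(f,uv):
    u,v=np.round(uv).astype(int);k=4
    w=np.clip(75-g(f)[v-k:v+k+1,u-k:u+k+1].astype(float),0,None); yy,xx=np.mgrid[-k:k+1,-k:k+1]
    return np.array([u+(w*xx).sum()/w.sum(),v+(w*yy).sum()/w.sum()])
kt=[cen(t,T(*p)) for p in((571,97),(768,139),(725,332),(525,290))]
ks=[cen(s,S(*p)) for p in((95,88),(353,143),(130,160))]
P=[onz(t,p,250) for p in kt]; h=np.mean(P,0)
print("top knobs",np.round(P,1).tolist(),"hub",h.round(1),[round(float(np.linalg.norm(p-h)),1) for p in P])
Q=[onz(s,p,250) for p in ks]; print("scene knobs",np.round(Q,1).tolist())
print("ang",[round(float(np.arctan2(*(p-h)[1::-1])),3) for p in P])
# base corners z=20
for n,p in(("FL",S(50,500)),("FR",S(180,575)),("BRfoot",S(465,490))): print(n,onz(s,p,20).round(1))
for n,p in(("FL",T(575,420)),("FR",T(790,395)),("BL",T(540,143)),("BR",T(748,113))): print(n,onz(t,p,20).round(1))
# cartridge
lo=onz(s,S(254,488),28); c,_=ray(s,S(0,0))
a=onz(s,S(203,462),32);b=onz(s,S(304,462),32)
u=lambda p:(p-c)[:2]/np.linalg.norm((p-c)[:2])
d=u(a)+u(b);d/=np.linalg.norm(d)
near=lo[:2]; D=np.dot(near-c[:2],d)+30
print("cart",(c[:2]+d*D).round(1), "width dist chk", 2*D*np.tan(np.arccos(u(a)@u(b))/2))
print("hub by scene lines")
E
```

```text
top knobs [[587.3, 70.1, 250.0], [559.1, -42.6, 250.0], [445.7, -15.0, 250.0], [474.0, 98.0, 250.0]] hub [516.5  27.6 250. ] [82.6, 82.2, 82.7, 82.3]
scene knobs [[474.9, 98.2, 250.0], [560.5, -40.8, 250.0], [445.3, -17.9, 250.0]]
ang [0.541, -1.025, -2.6, 2.114]
FL [423.6  62.5  20. ]
FR [455.4 -47.1  20. ]
BRfoot [642.1 -33.8  20. ]
FL [433.   88.5  20. ]
FR [445.8 -55.8  20. ]
BL [626.1 110.6  20. ]
BR [643.6 -33.   20. ]
cart [540.8  36.9] width dist chk 58.823494693228454
hub by scene lines
```

```bash
cat >> h.py <<'E'
HUB=np.array([516.5,27.6]); YAW=0.11
RP=Ro.from_euler('z',YAW).as_matrix()
def P(x,y,z): return RP@np.array([x,y,z],float)+np.r_[HUB,0]
def toP(X): return RP.T@(np.array(X,float)-np.r_[HUB,0])
def RL(L,sx,yaw=0):   # lean L deg to press left
    L=np.radians(L); z=np.array([0,-np.sin(L),-np.cos(L)]); x=np.array([sx,0,0.])
    return Ro.from_euler('z',yaw).as_matrix()@RP@np.c_[x,np.cross(z,x),z]
def plan(wps,save=True):
    """wps: (p world, R, nrows). prints calls of <=5 rows, tracks commanded pose with rounded numbers"""
    st=np.load("cmd.npz"); p,R=st["p"],st["R"]; rows=[]
    for tp,tR,n in wps:
        w=Ro.from_matrix((R if not rows else rows[-1][1]).T@tR).as_rotvec(); p0,R0=(p,R) if not rows else rows[-1]
        for i in range(1,n+1): rows.append((p0+(tp-p0)*i/n,R0@Ro.from_rotvec(w*i/n).as_matrix()))
    for k in range(0,len(rows),5):
        dp=[];ro=[]
        for q,Q in rows[k:k+5]:
            dp.append([round(float(v),2)+0.0 for v in R.T@(q-p)/40]); ro.append([round(float(v),2)+0.0 for v in np.degrees(Ro.from_matrix(R.T@Q).as_rotvec())/6])
        print('{"dp":',dp,', "rot":',ro,'}')
        p=p+R@np.array(dp[-1])*40; R=R@Ro.from_rotvec(np.radians(np.array(ro[-1])*6)).as_matrix()
    if save: np.savez("cmd.npz",p=p,R=R)
def err():
    from rig import telemetry
    s=telemetry.sense(); st=np.load("cmd.npz")
    R=Ro.from_euler('xyz',s["tcp_rot"]).as_matrix()
    print("t",round(s["clock"],2),"pressTCP",toP(s["eef_pos"]).round(1),"cmd",toP(st["p"]).round(1),"rot err deg",np.degrees(np.linalg.norm(Ro.from_matrix(st["R"].T@R).as_rotvec())).round(2),"F",(RP.T@s["contact_force"]).round(1),"q",s["qpos"].round(2))
E
python3 - <<'E'
from h import *
np.savez("cmd.npz",p=np.array([281.268,558.136,231.281]),R=Ro.from_euler('xyz',[np.pi,0,2.675]).as_matrix())
for L in(40,0,-40):
  for sx in(1,-1):
    for a in(1.6,2.1):
        M=Ro.from_euler('y',-a).as_matrix()@Ro.from_euler('z',-(0.05+.3*np.sign(L))).as_matrix()@RL(L,sx)
        e=Ro.from_matrix(M).as_euler('ZYZ'); print(L,sx,a,e.round(2),"j6",round(e[2]-np.pi/2,2))
# waypoint plan sx=-1? : high left, then pre-entry
for sx in(1,-1):
    print("sx",sx); plan([(P(47,190,300),RL(40,sx),17),(P(47,133,148),RL(40,sx),6)],save=False)
E
```

```text
40 1 1.6 [-0.68  1.7  -2.94] j6 -4.51
40 1 2.1 [-0.7   1.31 -2.62] j6 -4.19
40 -1 1.6 [-0.68  1.7   0.2 ] j6 -1.37
40 -1 2.1 [-0.7   1.31  0.52] j6 -1.05
0 1 1.6 [0.   1.54 3.08] j6 1.51
0 1 2.1 [0.   1.04 3.08] j6 1.51
0 -1 1.6 [ 0.    1.54 -0.06] j6 -1.63
0 -1 2.1 [-0.    1.04 -0.06] j6 -1.63
-40 1 1.6 [0.66 1.78 2.84] j6 1.27
-40 1 2.1 [0.66 1.38 2.54] j6 0.97
-40 -1 1.6 [ 0.66  1.78 -0.3 ] j6 -1.87
-40 -1 2.1 [ 0.66  1.38 -0.6 ] j6 -2.17
sx 1
{"dp": [[-0.57, -0.27, -0.1], [-1.13, -0.54, -0.2], [-1.7, -0.81, -0.3], [-2.26, -1.08, -0.4], [-2.83, -1.35, -0.51]] , "rot": [[-0.15, -0.5, 1.37], [-0.29, -0.99, 2.73], [-0.44, -1.49, 4.1], [-0.59, -1.99, 5.46], [-0.74, -2.49, 6.83]] }
{"dp": [[-0.6, 0.17, 0.06], [-1.21, 0.35, 0.12], [-1.82, 0.52, 0.17], [-2.43, 0.7, 0.23], [-3.03, 0.87, 0.28]] , "rot": [[-0.14, -0.49, 1.36], [-0.29, -0.99, 2.73], [-0.44, -1.49, 4.1], [-0.58, -1.99, 5.46], [-0.73, -2.48, 6.83]] }
{"dp": [[-0.32, 0.51, 0.21], [-0.63, 1.02, 0.42], [-0.94, 1.53, 0.63], [-1.26, 2.04, 0.84], [-1.57, 2.55, 1.05]] , "rot": [[-0.15, -0.5, 1.36], [-0.3, -1.0, 2.73], [-0.45, -1.49, 
[... 796 characters left out ...]
0.31], [0.76, -0.22, -0.62], [1.14, -0.34, -0.93], [1.52, -0.45, -1.24], [1.9, -0.56, -1.56]] }
{"dp": [[-0.45, -0.43, 0.11], [-0.9, -0.87, 0.21], [-1.34, -1.31, 0.31], [-1.79, -1.75, 0.42], [-2.24, -2.18, 0.52]] , "rot": [[0.38, -0.11, -0.31], [0.76, -0.23, -0.62], [1.14, -0.34, -0.93], [1.52, -0.45, -1.24], [1.91, -0.57, -1.55]] }
{"dp": [[-0.36, -0.47, 0.22], [-0.73, -0.94, 0.45], [-0.73, -0.77, 1.1], [-0.73, -0.6, 1.75], [-0.73, -0.42, 2.41]] , "rot": [[0.38, -0.11, -0.31], [0.76, -0.22, -0.62], [0.76, -0.22, -0.62], [0.76, -0.22, -0.62], [0.76, -0.22, -0.62]] }
{"dp": [[0.0, 0.22, 0.63], [0.0, 0.45, 1.27], [0.0, 0.67, 1.91]] , "rot": [[0.0, 0.0, 0.0], [0.0, 0.0, 0.0], [0.0, 0.0, 0.0]] }
```

Call:
{"name": "play_rows", "arguments": {"dp": [[-0.57,-0.27,-0.1],[-1.13,-0.54,-0.2],[-1.7,-0.81,-0.3],[-2.26,-1.08,-0.4],[-2.83,-1.35,-0.51]], "rot": [[0.38,-0.11,-0.31],[0.76,-0.23,-0.62],[1.14,-0.34,-0.93],[1.52,-0.45,-1.24],[1.91,-0.57,-1.55]], "fingers": 0}}

```text
clock: 0.52
eef_pos: [358.6, 457.8, 251.6]
tcp_rot: [-2.935, 0.043, 2.844]
contact_force: [0.9, 0.2, 0.4]
opening: 0.298
grasp_force: 0.0
```

Call:
{"name": "play_rows", "arguments": {"dp": [[-0.51,-0.36,0.0],[-1.03,-0.73,-0.01],[-1.55,-1.1,-0.01],[-2.06,-1.47,-0.01],[-2.58,-1.84,-0.02]], "rot": [[0.38,-0.11,-0.31],[0.76,-0.22,-0.62],[1.14,-0.34,-0.93],[1.52,-0.45,-1.24],[1.9,-0.56,-1.56]]}}

```text
clock: 0.93
eef_pos: [435.3, 358.9, 271.7]
tcp_rot: [-2.727, 0.048, 3.017]
contact_force: [-0.3, 0.8, -0.7]
opening: -0.004
grasp_force: 0.0
```

Call:
{"name": "play_rows", "arguments": {"dp": [[-0.45,-0.43,0.11],[-0.9,-0.87,0.21],[-1.34,-1.31,0.31],[-1.79,-1.75,0.42],[-2.24,-2.18,0.52]], "rot": [[0.38,-0.11,-0.31],[0.76,-0.23,-0.62],[1.14,-0.34,-0.93],[1.52,-0.45,-1.24],[1.91,-0.57,-1.55]]}}

```text
clock: 1.35
eef_pos: [512.2, 260.2, 291.9]
tcp_rot: [-2.521, 0.02, -3.096]
contact_force: [-0.4, 0.4, -1.0]
opening: -0.003
grasp_force: 0.0
```

Call:
{"name": "play_rows", "arguments": {"dp": [[-0.36,-0.47,0.22],[-0.73,-0.94,0.45],[-0.73,-0.77,1.1],[-0.73,-0.6,1.75],[-0.73,-0.42,2.41]], "rot": [[0.38,-0.11,-0.31],[0.76,-0.22,-0.62],[0.76,-0.22,-0.62],[0.76,-0.22,-0.62],[0.76,-0.22,-0.62]]}}

```text
clock: 1.77
eef_pos: [545.4, 192.7, 222.8]
tcp_rot: [-2.444, 0.0, -3.032]
contact_force: [-0.0, -0.2, -0.5]
opening: 0.002
grasp_force: 0.0
```

Call:
{"name": "play_rows", "arguments": {"dp": [[0.0,0.22,0.63],[0.0,0.45,1.27],[0.0,0.67,1.91]], "rot": [[0,0,0],[0,0,0],[0,0,0]]}}

```text
clock: 2.02
eef_pos: [548.2, 164.2, 146.6]
tcp_rot: [-2.443, -0.001, -3.032]
contact_force: [-0.2, -0.3, 0.0]
opening: -0.003
grasp_force: 0.0
```

Run:
```python
from h import *
plan([(P(47,190,300),RL(40,-1),17),(P(47,133,148),RL(40,-1),6)])
err()
from rig import optics
f=optics.grab_frame("scene"); t=optics.grab_frame("top")
im=np.zeros((540,800,3),np.uint8); im[:,:450]=crop(f,260,175,100,120,4.5);im[:,450:]=cv2.resize(crop(t,246,170,90,139,1),(350,540),interpolation=cv2.INTER_CUBIC)
cv2.imwrite("pics/p1.png",im)
```

```text
{"dp": [[-0.57, -0.27, -0.1], [-1.13, -0.54, -0.2], [-1.7, -0.81, -0.3], [-2.26, -1.08, -0.4], [-2.83, -1.35, -0.51]] , "rot": [[0.38, -0.11, -0.31], [0.76, -0.23, -0.62], [1.14, -0.34, -0.93], [1.52, -0.45, -1.24], [1.91, -0.57, -1.55]] }
{"dp": [[-0.51, -0.36, 0.0], [-1.03, -0.73, -0.01], [-1.55, -1.1, -0.01], [-2.06, -1.47, -0.01], [-2.58, -1.84, -0.02]] , "rot": [[0.38, -0.11, -0.31], [0.76, -0.22, -0.62], [1.14, -0.34, -0.93], [1.52, -0.45, -1.24], [1.9, -0.56, -1.56]] }
{"dp": [[-0.45, -0.43, 0.11], [-0.9, -0.87, 0.21], [-1.34, -1.31, 0.31], [-1.79, -1.75, 0.42], [-2.24, -2.18, 0.52]] , "rot": [[0.38, -0.11, -0.31], [0.76, -0.23, -0.62], [1.14, -0.34, -0.93], [1.52, -0.45, -1.24], [1.91, -0.57, -1.55]] }
{"dp": [[-0.36, -0.47, 0.22], [-0.73, -0.94, 0.45], [-0.73, -0.77, 1.1], [-0.73, -0.6, 1.75], [-0.73, -0.42, 2.41]] , "rot": [[0.38, -0.11, -0.31], [0.76, -0.22, -0.62], [0.76, -0.22, -0.62], [0.76, -0.22, -0.62], [0.76, -0.22, -0.62]] }
{"dp": [[0.0, 0.22, 0.63], [0.0, 0.45, 1.27], [0.0, 0.67, 1.91]] , "rot": [[0.0, 0.0, 0.0], [0.0, 0.0, 0.0], [0.0, 0.0, 0.0]] }
t 2.02 pressTCP [ 46.5 132.3 146.6] cmd [ 46.9 132.9 148.1] rot err deg 0.03 F [-0.2 -0.3  0. ] q [ 0.63  0.57  1.7  -0.61  1.32 -0.76]
```

View pics/p1.png

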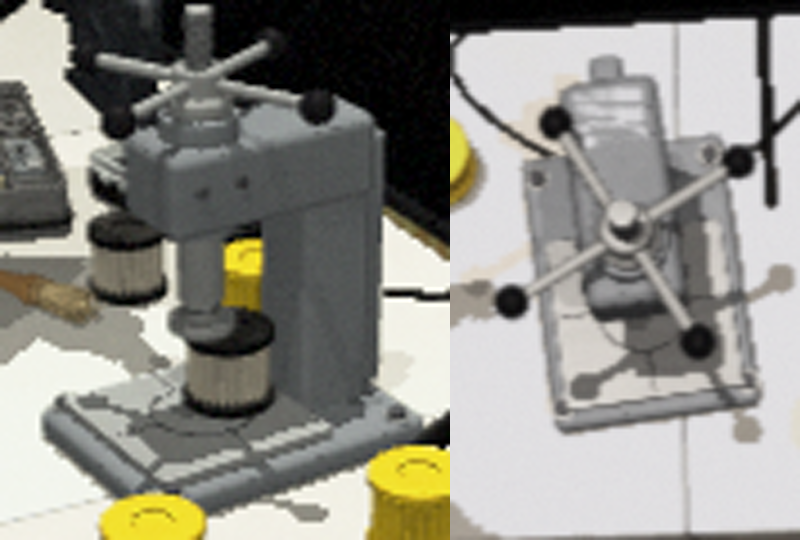

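The scene view is still clear: the cartridge's bottom cap spans crop x 185–273. Entering from the left.

Run:
```python
from h import *
plan([(P(47,49,46),RL(40,-1),5)])
```

```text
{"dp": [[0.0, 0.01, 0.66], [0.0, 0.01, 1.32], [0.0, 0.02, 1.98], [0.0, 0.03, 2.64], [0.0, 0.03, 3.3]] , "rot": [[0.0, 0.0, 0.0], [0.0, 0.0, 0.0], [0.0, 0.0, 0.0], [0.0, 0.0, 0.0], [0.0, 0.0, 0.0]] }
```

Call:
{"name": "play_rows", "arguments": {"dp": [[0.0,0.01,0.66],[0.0,0.01,1.32],[0.0,0.02,1.98],[0.0,0.03,2.64],[0.0,0.03,3.3]], "rot": [[0,0,0],[0,0,0],[0,0,0],[0,0,0],[0,0,0]]}}

```text
clock: 2.53
eef_pos: [558.7, 81.6, 46.8]
tcp_rot: [-2.444, 0.002, -3.031]
contact_force: [-0.2, 1.0, -0.1]
opening: -0.001
grasp_force: 0.0
```

Run:
```python
from h import *
err()
plan([(P(45,42,44),RL(40,-1),5)],)
plan([(P(41.5,37,44),RL(40,-1),5)])
```

```text
t 2.53 pressTCP [47.8 49.1 46.8] cmd [46.9 48.9 46.2] rot err deg 0.12 F [-0.   1.  -0.1] q [ 0.51  0.68  1.8  -0.73  1.1  -0.68]
{"dp": [[0.01, -0.02, 0.03], [0.02, -0.04, 0.06], [0.03, -0.06, 0.09], [0.04, -0.08, 0.12], [0.05, -0.1, 0.15]] , "rot": [[0.0, 0.0, 0.0], [0.0, 0.0, 0.0], [0.0, 0.0, 0.0], [0.0, 0.0, 0.0], [0.0, 0.0, 0.0]] }
{"dp": [[0.02, -0.02, 0.02], [0.03, -0.04, 0.03], [0.05, -0.06, 0.05], [0.07, -0.07, 0.07], [0.08, -0.09, 0.08]] , "rot": [[0.0, 0.0, 0.0], [0.0, 0.0, 0.0], [0.0, 0.0, 0.0], [0.0, 0.0, 0.0], [0.0, 0.0, 0.0]] }
```

Call:
{"name": "play_rows", "arguments": {"dp": [[0.01,-0.02,0.03],[0.02,-0.04,0.06],[0.03,-0.06,0.09],[0.04,-0.08,0.12],[0.05,-0.1,0.15]], "rot": [[0,0,0],[0,0,0],[0,0,0],[0,0,0],[0,0,0]]}}

```text
clock: 2.95
eef_pos: [557.3, 75.4, 45.4]
tcp_rot: [-2.444, 0.002, -3.031]
contact_force: [-0.4, -1.2, -1.3]
opening: 0.003
grasp_force: 0.0
```

Call:
{"name": "play_rows", "arguments": {"dp": [[0.02,-0.02,0.02],[0.03,-0.04,0.03],[0.05,-0.06,0.05],[0.07,-0.07,0.07],[0.08,-0.09,0.08]], "rot": [[0,0,0],[0,0,0],[0,0,0],[0,0,0],[0,0,0]]}}

```text
clock: 3.37
eef_pos: [553.6, 69.0, 44.0]
tcp_rot: [-2.443, -0.0, -3.032]
contact_force: [0.7, 0.3, 0.6]
opening: 0.003
grasp_force: 0.0
```

```bash
cat >> h.py <<'E'
def cart(f,prev=None):
    """bottom-cap edges from the scene picture: dark blob below pleats near press"""
    g=cv2.cvtColor(f["color"],cv2.COLOR_RGB2GRAY); return g
E
python3 - <<'E'
from h import *
err()
from rig import optics
f=optics.grab_frame("scene"); 
cv2.imwrite("pics/p2.png",crop(f,280,215,60,60,9)); np.savez("s2.npz",**f)
E
```

```text
t 3.37 pressTCP [41.4 37.1 44. ] cmd [41.7 37.2 44. ] rot err deg 0.01 F [0.7 0.2 0.6] q [ 0.5   0.67  1.83 -0.74  1.08 -0.68]
```

View pics/p2.png

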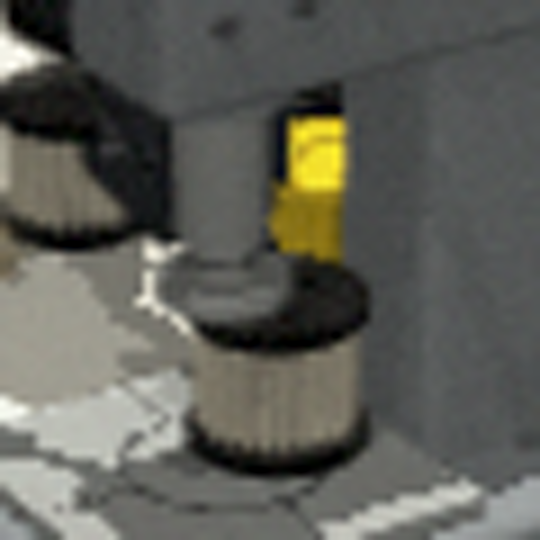

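The crop shows the cartridge unmoved, its bottom cap at x 187–370 and lowest at y 475. The finger hasn't touched it yet, so I'll continue inward.

Run:
```python
from h import *
plan([(P(46,37.5,44),RL(40,-1),5)])
plan([(P(44,33,44),RL(40,-1),5)])
```

```text
{"dp": [[-0.02, 0.0, 0.0], [-0.04, 0.0, 0.0], [-0.06, 0.0, 0.0], [-0.09, 0.01, 0.0], [-0.11, 0.01, 0.0]] , "rot": [[0.0, 0.0, 0.0], [0.0, 0.0, 0.0], [0.0, 0.0, 0.0], [0.0, 0.0, 0.0], [0.0, 0.0, 0.0]] }
{"dp": [[0.01, -0.02, 0.01], [0.02, -0.04, 0.03], [0.03, -0.05, 0.04], [0.04, -0.07, 0.05], [0.05, -0.09, 0.07]] , "rot": [[0.0, 0.0, 0.0], [0.0, 0.0, 0.0], [0.0, 0.0, 0.0], [0.0, 0.0, 0.0], [0.0, 0.0, 0.0]] }
```

Call:
{"name": "play_rows", "arguments": {"dp": [[-0.02,0.0,0.0],[-0.04,0.0,0.0],[-0.06,0.0,0.0],[-0.09,0.01,0.0],[-0.11,0.01,0.0]], "rot": [[0,0,0],[0,0,0],[0,0,0],[0,0,0],[0,0,0]]}}

```text
clock: 3.83
eef_pos: [558.3, 70.0, 43.7]
tcp_rot: [-2.443, -0.0, -3.032]
contact_force: [0.3, 0.1, -0.6]
opening: -0.005
grasp_force: 0.0
```

Call:
{"name": "play_rows", "arguments": {"dp": [[0.01,-0.02,0.01],[0.02,-0.04,0.03],[0.03,-0.05,0.04],[0.04,-0.07,0.05],[0.05,-0.09,0.07]], "rot": [[0,0,0],[0,0,0],[0,0,0],[0,0,0],[0,0,0]]}}

```text
clock: 4.25
eef_pos: [556.5, 65.0, 44.0]
tcp_rot: [-2.443, -0.0, -3.032]
contact_force: [-0.4, -0.1, -0.4]
opening: 0.004
grasp_force: 0.0
```

Run:
```python
from h import *
err()
from rig import optics
f=optics.grab_frame("scene"); np.savez("s3.npz",**f)
a=load("s2.npz")["color"].astype(int); d=np.abs(a-f["color"]).sum(2)[215:275,280:340]
ys,xs=np.where(d>60); print(len(xs), (xs.min()+280,xs.max()+280,ys.min()+215,ys.max()+215) if len(xs) else "")
# pixel profile along the bottom cap row
g=cv2.cvtColor(f["color"],cv2.COLOR_RGB2GRAY)
for n in("s2.npz","s3.npz"):
    g=cv2.cvtColor(load(n)["color"],cv2.COLOR_RGB2GRAY); print(g[262,296:326].tolist(),g[258:274,311].tolist(),g[250,296:326].tolist())
plan([(P(42.5,29,44),RL(40,-1),5)])
```

```text
t 4.25 pressTCP [43.9 32.8 44. ] cmd [44.1 32.9 44. ] rot err deg 0.01 F [-0.4 -0.1 -0.4] q [ 0.49  0.67  1.83 -0.74  1.08 -0.68]
99 (np.int64(280), np.int64(313), np.int64(215), np.int64(260))
[188, 130, 175, 189, 103, 39, 72, 106, 117, 113, 115, 110, 113, 124, 110, 116, 106, 115, 119, 127, 118, 127, 102, 50, 31, 71, 85, 82, 81, 78] [115, 117, 113, 117, 116, 117, 107, 60, 18, 11, 80, 106, 66, 90, 105, 105] [118, 130, 123, 211, 158, 79, 77, 88, 86, 87, 74, 70, 54, 40, 37, 15, 19, 27, 31, 29, 34, 32, 27, 18, 16, 68, 70, 72, 73, 75]
[189, 131, 171, 186, 105, 42, 71, 107, 117, 113, 116, 111, 110, 121, 109, 115, 106, 113, 118, 125, 123, 125, 102, 53, 28, 77, 89, 81, 78, 78] [116, 115, 115, 115, 115, 115, 107, 57, 19, 4, 81, 105, 69, 90, 104, 107] [118, 127, 124, 212, 160, 80, 77, 84, 83, 88, 74, 70, 51, 42, 30, 29, 27, 30, 33, 30, 35, 33, 31, 3, 22, 67, 71, 77, 77, 77]
{"dp": [[0.01, -0.02, 0.01], [0.02, -0.03, 0.03], [0.02, -0.05, 0.04], [0.03, -0.06, 0.05], [0.04, -0.08, 0.06]] , "rot": [[0.0, 0.0, 0.0], [0.0, 0.0, 0.0], [0.0, 0.0, 0.0], [0.0, 0.0, 0.0], [0.0, 0.0, 0.0]] }
```

Call:
{"name": "play_rows", "arguments": {"dp": [[0.01,-0.02,0.01],[0.02,-0.03,0.03],[0.02,-0.05,0.04],[0.03,-0.06,0.05],[0.04,-0.08,0.06]], "rot": [[0,0,0],[0,0,0],[0,0,0],[0,0,0],[0,0,0]]}}

```text
clock: 4.72
eef_pos: [555.6, 61.1, 44.2]
tcp_rot: [-2.443, 0.0, -3.032]
contact_force: [0.9, 1.0, 0.2]
opening: 0.003
grasp_force: 0.9
```

```bash
cat >> h.py <<'E'
def watch(name,ref="s2.npz"):
    from rig import optics
    f=optics.grab_frame("scene"); np.savez(name,**f)
    g=lambda f:cv2.cvtColor(f["color"],cv2.COLOR_RGB2GRAY)
    # sub-pixel shift of cartridge lower part (pleats+bottom cap) against the reference
    r0=g(load(ref))[253:268,301:323]; w=g(f)[235:290,282:345]
    m=cv2.matchTemplate(w,r0,cv2.TM_CCOEFF_NORMED); _,v,_,(x,y)=cv2.minMaxLoc(m)
    def sub(a,b,c): return 0.5*(a-c)/(a-2*b+c)
    dx=x+(sub(*m[y,x-1:x+2]) if 0<x<m.shape[1]-1 else 0)-19; dy=y+(sub(*m[y-1:y+2,x]) if 0<y<m.shape[0]-1 else 0)-18
    base=proj(f,[540.8,36.9,50])[0]
    X=onz(f,base+[dx,dy],50); print("shift px",round(float(dx),2),round(float(dy),2),"score",round(float(v),3),"cart press",toP(X)[:2].round(1)); return f
E
python3 - <<'E'
from h import *
err(); watch("s4.npz")
plan([(P(41,25.5,44),RL(40,-1),5)])
E
```

```text
t 4.72 pressTCP [42.5 29.  44.2] cmd [42.5 28.9 44.2] rot err deg 0.03 F [1.  0.9 0.2] q [ 0.48  0.67  1.83 -0.75  1.07 -0.68]
shift px 0.14 0.5 score 0.909 cart press [23.8  3.7]
{"dp": [[0.01, -0.01, 0.01], [0.01, -0.03, 0.02], [0.02, -0.04, 0.04], [0.03, -0.05, 0.05], [0.04, -0.06, 0.06]] , "rot": [[0.0, 0.0, 0.0], [0.0, 0.0, 0.0], [0.0, 0.0, 0.0], [0.0, 0.0, 0.0], [0.0, 0.0, 0.0]] }
```

Contact is made at about 1 N and the cartridge is starting to move. Continuing gently.

Call:
{"name": "play_rows", "arguments": {"dp": [[0.01,-0.01,0.01],[0.01,-0.03,0.02],[0.02,-0.04,0.04],[0.03,-0.05,0.05],[0.04,-0.06,0.06]], "rot": [[0,0,0],[0,0,0],[0,0,0],[0,0,0],[0,0,0]]}}

```text
clock: 5.18
eef_pos: [554.4, 57.5, 44.0]
tcp_rot: [-2.443, 0.0, -3.032]
contact_force: [1.8, 2.3, 0.7]
opening: -0.002
grasp_force: 1.3
```

Run:
```python
from h import *
err(); watch("s5.npz")
plan([(P(38,20,44),RL(40,-1),5)])
plan([(P(39,23,44),RL(40,-1),1),(P(41,30,50),RL(40,-1),1)]) if 0 else 0
```

```text
t 5.18 pressTCP [40.9 25.5 44. ] cmd [40.9 25.6 43.9] rot err deg 0.02 F [2.1 2.1 0.7] q [ 0.48  0.67  1.84 -0.75  1.07 -0.68]
shift px 0.28 1.04 score 0.97 cart press [22.3  0.6]
{"dp": [[0.01, -0.02, 0.02], [0.03, -0.04, 0.03], [0.04, -0.07, 0.05], [0.06, -0.09, 0.07], [0.07, -0.11, 0.09]] , "rot": [[0.0, 0.0, 0.0], [0.0, 0.0, 0.0], [0.0, 0.0, 0.0], [0.0, 0.0, 0.0], [0.0, 0.0, 0.0]] }
```

Run:
```python
from h import *
st=np.load("cmd.npz"); np.savez("cmd.npz",p=P(40.9,25.6,43.9),R=st["R"])
plan([(P(35.5,20.5,44),RL(40,-1),5)])
```

```text
{"dp": [[0.03, -0.02, 0.02], [0.05, -0.04, 0.03], [0.08, -0.06, 0.05], [0.11, -0.08, 0.06], [0.13, -0.1, 0.08]] , "rot": [[0.0, 0.0, 0.0], [0.0, 0.0, 0.0], [0.0, 0.0, 0.0], [0.0, 0.0, 0.0], [0.0, 0.0, 0.0]] }
```

Call:
{"name": "play_rows", "arguments": {"dp": [[0.03,-0.02,0.02],[0.05,-0.04,0.03],[0.08,-0.06,0.05],[0.11,-0.08,0.06],[0.13,-0.1,0.08]], "rot": [[0,0,0],[0,0,0],[0,0,0],[0,0,0],[0,0,0]]}}

```text
clock: 5.65
eef_pos: [549.3, 51.6, 44.0]
tcp_rot: [-2.443, -0.0, -3.032]
contact_force: [1.0, 2.5, 0.5]
opening: -0.003
grasp_force: 1.2
```

Run:
```python
from h import *
err(); watch("s6.npz")
plan([(P(30.5,18,44),RL(40,-1),5)])
```

```text
t 5.65 pressTCP [35.3 20.3 44. ] cmd [35.7 20.5 44. ] rot err deg 0.02 F [1.3 2.4 0.5] q [ 0.47  0.66  1.85 -0.76  1.06 -0.68]
shift px 0.25 2.29 score 0.935 cart press [18.1 -6. ]
{"dp": [[0.03, -0.01, 0.01], [0.05, -0.02, 0.02], [0.08, -0.03, 0.02], [0.1, -0.04, 0.03], [0.13, -0.05, 0.04]] , "rot": [[0.0, 0.0, 0.0], [0.0, 0.0, 0.0], [0.0, 0.0, 0.0], [0.0, 0.0, 0.0], [0.0, 0.0, 0.0]] }
```

Run:
```python
from h import *
np.savez("cmd.npz",p=P(35.7,20.5,44),R=RL(40,-1))
plan([(P(39,27,48),RL(40,-1),1),(P(45,165,225),RL(40,-1),6),(P(20,0,350),RL(0,-1),7),(P(45,-175,240),RL(-40,-1),7),(P(45,-120,152),RL(-40,-1),4)])
```

```text
{"dp": [[-0.08, 0.06, -0.18], [-0.11, 0.03, -1.12], [-0.13, -0.01, -2.05], [-0.16, -0.04, -2.98], [-0.18, -0.07, -3.92]] , "rot": [[0.0, 0.0, 0.0], [0.0, 0.0, 0.0], [0.0, 0.0, 0.0], [0.0, 0.0, 0.0], [0.0, 0.0, 0.0]] }
{"dp": [[-0.03, -0.04, -0.93], [-0.05, -0.07, -1.87], [0.04, -0.81, -1.83], [0.13, -1.55, -1.79], [0.22, -2.29, -1.76]] , "rot": [[0.0, 0.0, 0.0], [0.0, 0.0, 0.0], [-0.95, 0.0, 0.0], [-1.9, 0.0, 0.0], [-2.86, 0.0, 0.0]] }
{"dp": [[0.08, -0.71, -0.18], [0.17, -1.43, -0.36], [0.26, -2.15, -0.55], [0.35, -2.86, -0.73], [0.26, -3.29, -0.12]] , "rot": [[-0.95, 0.0, 0.0], [-1.9, 0.0, 0.0], [-2.85, 0.0, 0.0], [-3.81, 0.0, 0.0], [-4.76, 0.0, 0.0]] }
{"dp": [[-0.09, -0.66, 0.33], [-0.18, -1.32, 0.66], [-0.26, -1.98, 0.98], [-0.35, -2.64, 1.31], [-0.44, -3.3, 1.64]] , "rot": [[-0.95, 0.0, 0.0], [-1.9, 0.0, 0.0], [-2.86, 0.0, 0.0], [-3.81, 0.0, 0.0], [-4.76, 0.0, 0.0]] }
{"dp": [[-0.09, -0.74, -0.03], [-0.09, -0.76, 0.62], [-0.09, -0.79, 1.27], [-0.09, -0.82, 1.92], [-0.09, -0.84, 2.57]] , "rot": [[-0.95, 0.0, 0.0], [-0.95, 0.0, 0.0], [-0.95, 0.0, 0.0], [-0.95, 0.0, 0.0], [-0.95, 0.0, 0.0]] }
```

Call:
{"name": "play_rows", "arguments": {"dp": [[-0.08,0.06,-0.18],[-0.11,0.03,-1.12],[-0.13,-0.01,-2.05],[-0.16,-0.04,-2.98],[-0.18,-0.07,-3.92]], "rot": [[0,0,0],[0,0,0],[0,0,0],[0,0,0],[0,0,0]]}}

```text
clock: 6.12
eef_pos: [545.3, 151.6, 167.4]
tcp_rot: [-2.443, -0.002, -3.032]
contact_force: [0.7, -0.3, -0.0]
opening: 0.001
grasp_force: 0.0
```

Call:
{"name": "play_rows", "arguments": {"dp": [[-0.03,-0.04,-0.93],[-0.05,-0.07,-1.87],[0.04,-0.81,-1.83],[0.13,-1.55,-1.79],[0.22,-2.29,-1.76]], "rot": [[0,0,0],[0,0,0],[-0.95,0,0],[-1.9,0,0],[-2.86,0,0]]}}

```text
clock: 6.53
eef_pos: [539.7, 126.4, 279.8]
tcp_rot: [-2.747, 0.0, -3.027]
contact_force: [0.2, -0.3, -0.2]
opening: 0.001
grasp_force: 0.0
```

Call:
{"name": "play_rows", "arguments": {"dp": [[0.08,-0.71,-0.18],[0.17,-1.43,-0.36],[0.26,-2.15,-0.55],[0.35,-2.86,-0.73],[0.26,-3.29,-0.12]], "rot": [[-0.95,0,0],[-1.9,0,0],[-2.85,0,0],[-3.81,0,0],[-4.76,0,0]]}}

```text
clock: 6.95
eef_pos: [545.0, 4.7, 342.3]
tcp_rot: [3.038, 0.013, -3.03]
contact_force: [1.5, 0.5, -0.1]
opening: -0.005
grasp_force: 0.0
```

Call:
{"name": "play_rows", "arguments": {"dp": [[-0.09,-0.66,0.33],[-0.18,-1.32,0.66],[-0.26,-1.98,0.98],[-0.35,-2.64,1.31],[-0.44,-3.3,1.64]], "rot": [[-0.95,0,0],[-1.9,0,0],[-2.86,0,0],[-3.81,0,0],[-4.76,0,0]]}}

```text
clock: 7.37
eef_pos: [574.2, -118.4, 256.5]
tcp_rot: [2.539, 0.003, -3.032]
contact_force: [-0.1, 0.1, -0.4]
opening: -0.003
grasp_force: 0.0
```

Call:
{"name": "play_rows", "arguments": {"dp": [[-0.09,-0.74,-0.03],[-0.09,-0.76,0.62],[-0.09,-0.79,1.27],[-0.09,-0.82,1.92],[-0.09,-0.84,2.57]], "rot": [[-0.95,0,0],[-0.95,0,0],[-0.95,0,0],[-0.95,0,0],[-0.95,0,0]]}}

```text
clock: 7.78
eef_pos: [573.8, -86.4, 150.7]
tcp_rot: [2.443, -0.001, -3.032]
contact_force: [-0.1, 0.6, 0.1]
opening: -0.003
grasp_force: 0.0
```

Run:
```python
from h import *
err(); f=watch("s7.npz")
plan([(P(44,-33,45),RL(-40,-1),5)])
from rig import optics
t=optics.grab_frame("top")
im=np.zeros((540,800,3),np.uint8); im[:,:450]=crop(f,270,185,75,90,6);im[:,450:]=cv2.resize(crop(t,246,170,90,139,1),(350,540),interpolation=cv2.INTER_CUBIC)
cv2.imwrite("pics/p3.png",im)
```

```text
t 7.78 pressTCP [  44.4 -119.6  150.7] cmd [  44.9 -119.9  151.9] rot err deg 0.09 F [-0.1  0.6  0.1] q [-0.47  0.6   1.64  0.58  1.38 -2.41]
shift px 0.28 2.33 score 0.926 cart press [18.  -6.2]
{"dp": [[0.0, -0.01, 0.69], [0.01, -0.02, 1.38], [0.01, -0.03, 2.07], [0.02, -0.04, 2.75], [0.02, -0.05, 3.44]] , "rot": [[0.0, 0.0, 0.0], [0.0, 0.0, 0.0], [0.0, 0.0, 0.0], [0.0, 0.0, 0.0], [0.0, 0.0, 0.0]] }
```

View pics/p3.png

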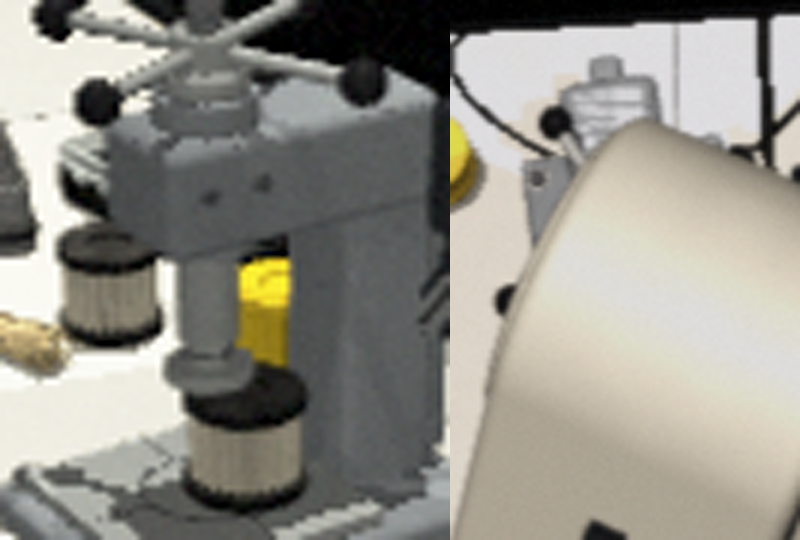

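The scene view is clear. The cartridge has come forward and right, with its bottom cap at crop x 183–307, lowest at y 508, which puts it at about (18,−6). Entering from the right.

Call:
{"name": "play_rows", "arguments": {"dp": [[0.0,-0.01,0.69],[0.01,-0.02,1.38],[0.01,-0.03,2.07],[0.02,-0.04,2.75],[0.02,-0.05,3.44]], "rot": [[0,0,0],[0,0,0],[0,0,0],[0,0,0],[0,0,0]]}}

```text
clock: 8.3
eef_pos: [564.9, -0.3, 46.0]
tcp_rot: [2.444, 0.002, -3.032]
contact_force: [0.9, 0.6, 0.3]
opening: 0.0
grasp_force: 0.0
```

Run:
```python
from h import *
err(); watch("s8.npz")
plan([(P(44,-27,44),RL(-40,-1),5)])
plan([(P(40,-24,44),RL(-40,-1),5)])
```

```text
t 8.3 pressTCP [ 45.  -33.1  46. ] cmd [ 44.1 -33.   45.2] rot err deg 0.12 F [1.  0.5 0.3] q [-0.36  0.69  1.77  0.68  1.14 -2.48]
shift px 0.24 2.33 score 0.925 cart press [17.9 -6.2]
{"dp": [[0.0, 0.02, 0.02], [0.0, 0.04, 0.05], [0.0, 0.06, 0.07], [0.0, 0.08, 0.1], [0.0, 0.1, 0.12]] , "rot": [[0.0, 0.0, 0.0], [0.0, 0.0, 0.0], [0.0, 0.0, 0.0], [0.0, 0.0, 0.0], [0.0, 0.0, 0.0]] }
{"dp": [[0.02, 0.01, 0.01], [0.04, 0.02, 0.02], [0.06, 0.03, 0.03], [0.08, 0.04, 0.04], [0.1, 0.05, 0.05]] , "rot": [[0.0, 0.0, 0.0], [0.0, 0.0, 0.0], [0.0, 0.0, 0.0], [0.0, 0.0, 0.0], [0.0, 0.0, 0.0]] }
```

Call:
{"name": "play_rows", "arguments": {"dp": [[0.0,0.02,0.02],[0.0,0.04,0.05],[0.0,0.06,0.07],[0.0,0.08,0.1],[0.0,0.1,0.12]], "rot": [[0,0,0],[0,0,0],[0,0,0],[0,0,0],[0,0,0]]}}

```text
clock: 8.77
eef_pos: [564.0, 4.9, 45.2]
tcp_rot: [2.445, 0.002, -3.032]
contact_force: [0.3, -0.3, 0.3]
opening: 0.001
grasp_force: 0.3
```

Call:
{"name": "play_rows", "arguments": {"dp": [[0.02,0.01,0.01],[0.04,0.02,0.02],[0.06,0.03,0.03],[0.08,0.04,0.04],[0.1,0.05,0.05]], "rot": [[0,0,0],[0,0,0],[0,0,0],[0,0,0],[0,0,0]]}}

```text
clock: 9.18
eef_pos: [559.4, 7.8, 44.2]
tcp_rot: [2.444, 0.001, -3.032]
contact_force: [3.4, -1.8, 2.9]
opening: 0.002
grasp_force: 2.2
```

Run:
```python
from h import *
err(); watch("s9.npz")
plan([(P(36,-20.5,44),RL(-40,-1),5)])
```

```text
t 9.18 pressTCP [ 40.4 -24.4  44.2] cmd [ 40.1 -24.   43.9] rot err deg 0.07 F [ 3.2 -2.2  2.9] q [-0.35  0.69  1.79  0.69  1.13 -2.48]
shift px -1.82 2.27 score 0.932 cart press [13.2 -2.6]
{"dp": [[0.02, 0.01, 0.01], [0.04, 0.03, 0.02], [0.06, 0.04, 0.03], [0.08, 0.06, 0.04], [0.1, 0.07, 0.05]] , "rot": [[0.0, 0.0, 0.0], [0.0, 0.0, 0.0], [0.0, 0.0, 0.0], [0.0, 0.0, 0.0], [0.0, 0.0, 0.0]] }
```

Call:
{"name": "play_rows", "arguments": {"dp": [[0.02,0.01,0.01],[0.04,0.03,0.02],[0.06,0.04,0.03],[0.08,0.06,0.04],[0.1,0.07,0.05]], "rot": [[0,0,0],[0,0,0],[0,0,0],[0,0,0],[0,0,0]]}}

```text
clock: 9.65
eef_pos: [554.1, 11.2, 44.0]
tcp_rot: [2.444, -0.001, -3.032]
contact_force: [3.0, -2.0, 2.0]
opening: 0.0
grasp_force: 1.8
```

Run:
```python
from h import *
err(); watch("s10.npz")
plan([(P(33,-18.5,44.5),RL(-40,-1),5)])
```

```text
t 9.65 pressTCP [ 35.6 -20.4  44. ] cmd [ 36.1 -20.6  44.1] rot err deg 0.05 F [ 2.8 -2.4  2. ] q [-0.35  0.68  1.8   0.69  1.12 -2.49]
shift px -3.87 2.12 score 0.949 cart press [8.7 1.4]
{"dp": [[0.02, 0.01, 0.01], [0.03, 0.02, 0.01], [0.05, 0.03, 0.02], [0.06, 0.04, 0.02], [0.08, 0.05, 0.03]] , "rot": [[0.0, 0.0, 0.0], [0.0, 0.0, 0.0], [0.0, 0.0, 0.0], [0.0, 0.0, 0.0], [0.0, 0.0, 0.0]] }
```

Call:
{"name": "play_rows", "arguments": {"dp": [[0.02,0.01,0.01],[0.03,0.02,0.01],[0.05,0.03,0.02],[0.06,0.04,0.02],[0.08,0.05,0.03]], "rot": [[0,0,0],[0,0,0],[0,0,0],[0,0,0],[0,0,0]]}}

```text
clock: 10.12
eef_pos: [550.7, 13.0, 44.3]
tcp_rot: [2.444, -0.001, -3.032]
contact_force: [0.9, -1.7, -0.2]
opening: -0.003
grasp_force: 1.1
```

Run:
```python
from h import *
err(); watch("s11.npz")
plan([(P(37,-27,48),RL(-40,-1),1),(P(44,-165,225),RL(-40,-1),6),(P(20,0,350),RL(0,-1),7),(P(44,175,240),RL(40,-1),7),(P(44,120,142),RL(40,-1),4),(P(44,36,45),RL(40,-1),5)])
```

```text
t 10.12 pressTCP [ 32.4 -18.2  44.3] cmd [ 32.9 -18.3  44.5] rot err deg 0.05 F [ 0.7 -1.8 -0.2] q [-0.35  0.68  1.81  0.7   1.12 -2.49]
shift px -5.17 2.07 score 0.931 cart press [5.8 3.7]
{"dp": [[-0.1, -0.11, -0.21], [-0.13, -0.08, -1.14], [-0.16, -0.04, -2.08], [-0.19, -0.01, -3.01], [-0.22, 0.02, -3.95]] , "rot": [[0.0, 0.0, 0.0], [0.0, 0.0, 0.0], [0.0, 0.0, 0.0], [0.0, 0.0, 0.0], [0.0, 0.0, 0.0]] }
{"dp": [[-0.03, 0.04, -0.93], [-0.06, 0.07, -1.86], [0.03, 0.81, -1.83], [0.11, 1.55, -1.79], [0.2, 2.28, -1.76]] , "rot": [[0.0, 0.0, 0.0], [0.0, 0.0, 0.0], [0.95, 0.0, 0.0], [1.9, 0.0, 0.0], [2.85, 0.0, 0.0]] }
{"dp": [[0.09, 0.72, -0.18], [0.17, 1.44, -0.36], [0.26, 2.15, -0.54], [0.34, 2.87, -0.73], [0.26, 3.29, -0.12]] , "rot": [[0.96, 0.0, 0.0], [1.91, 0.0, 0.0], [2.86, 0.0, 0.0], [3.81, 0.0, 0.0], [4.77, 0.0, 0.0]] }
{"dp": [[-0.09, 0.66, 0.33], [-0.17, 1.33, 0.65], [-0.26, 1.99, 0.98], [-0.35, 2.65, 1.31], [-0.43, 3.31, 1.64]] , "rot": [[0.95, 0.0, 0.0], [1.9, 0.0, 0.0], [2.85, 0.0, 0.0], [3.81, 0.0, 0.0], [4.76, 0.0, 0.0]] }
{"dp": [[-0.09, 0.74, -0.03], [-0.09, 0.8, 0.67], [-0.09, 0.86, 1.37], [-0.09, 0.92, 2.07], [-0.09, 0.98, 2.77]] , "rot": [[0.95, 0.0, 0.0], [0.95, 0.0, 0.0], [0.95, 0.0, 0.0], [0.95, 0.0, 0.0], [0.95, 0.0, 0.0]] }
{"dp": [[0.0, -0.01, 0.64], [0.0, -0.02, 1.28], [0.0, -0.03, 1.93], [0.0, -0.04, 2.57], [0.0, -0.05, 3.21]] , "rot": [[0.0, 0.0, 0.0], [0.0, 0.0, 0.0], [0.0, 0.0, 0.0], [0.0, 0.0, 0.0], [0.0, 0.0, 0.0]] }
```

Call:
{"name": "play_rows", "arguments": {"dp": [[-0.1,-0.11,-0.21],[-0.13,-0.08,-1.14],[-0.16,-0.04,-2.08],[-0.19,-0.01,-3.01],[-0.22,0.02,-3.95]], "rot": [[0,0,0],[0,0,0],[0,0,0],[0,0,0],[0,0,0]]}}

```text
clock: 10.58
eef_pos: [570.3, -87.6, 167.5]
tcp_rot: [2.444, -0.002, -3.031]
contact_force: [0.5, -0.3, -1.0]
opening: 0.002
grasp_force: 0.0
```

Call:
{"name": "play_rows", "arguments": {"dp": [[-0.03,0.04,-0.93],[-0.06,0.07,-1.86],[0.03,0.81,-1.83],[0.11,1.55,-1.79],[0.2,2.28,-1.76]], "rot": [[0,0,0],[0,0,0],[0.95,0,0],[1.9,0,0],[2.85,0,0]]}}

```text
clock: 11.0
eef_pos: [560.1, -64.1, 279.4]
tcp_rot: [2.747, -0.0, -3.035]
contact_force: [0.7, 0.9, -0.1]
opening: -0.0
grasp_force: 0.0
```

Call:
{"name": "play_rows", "arguments": {"dp": [[0.09,0.72,-0.18],[0.17,1.44,-0.36],[0.26,2.15,-0.54],[0.34,2.87,-0.73],[0.26,3.29,-0.12]], "rot": [[0.96,0,0],[1.91,0,0],[2.86,0,0],[3.81,0,0],[4.77,0,0]]}}

```text
clock: 11.42
eef_pos: [539.1, 55.2, 342.2]
tcp_rot: [-3.036, 0.013, -3.034]
contact_force: [1.8, -0.2, -0.5]
opening: -0.005
grasp_force: 0.0
```

Call:
{"name": "play_rows", "arguments": {"dp": [[-0.09,0.66,0.33],[-0.17,1.33,0.65],[-0.26,1.99,0.98],[-0.35,2.65,1.31],[-0.43,3.31,1.64]], "rot": [[0.95,0,0],[1.9,0,0],[2.85,0,0],[3.81,0,0],[4.76,0,0]]}}

```text
clock: 11.83
eef_pos: [540.4, 182.4, 256.4]
tcp_rot: [-2.537, 0.003, -3.032]
contact_force: [1.2, -0.3, 0.2]
opening: -0.002
grasp_force: 0.0
```

Call:
{"name": "play_rows", "arguments": {"dp": [[-0.09,0.74,-0.03],[-0.09,0.8,0.67],[-0.09,0.86,1.37],[-0.09,0.92,2.07],[-0.09,0.98,2.77]], "rot": [[0.95,0,0],[0.95,0,0],[0.95,0,0],[0.95,0,0],[0.95,0,0]]}}

```text
clock: 12.25
eef_pos: [547.0, 151.2, 140.9]
tcp_rot: [-2.442, -0.001, -3.031]
contact_force: [0.1, 0.4, 0.5]
opening: -0.002
grasp_force: 0.0
```

Call:
{"name": "play_rows", "arguments": {"dp": [[0.0,-0.01,0.64],[0.0,-0.02,1.28],[0.0,-0.03,1.93],[0.0,-0.04,2.57],[0.0,-0.05,3.21]], "rot": [[0,0,0],[0,0,0],[0,0,0],[0,0,0],[0,0,0]]}}

```text
clock: 12.67
eef_pos: [556.4, 66.7, 44.4]
tcp_rot: [-2.442, -0.0, -3.033]
contact_force: [-0.2, 0.5, 0.1]
opening: -0.001
grasp_force: 0.0
```

Run:
```python
from h import *
err(); f=watch("s12.npz")
cv2.imwrite("pics/p4.png",crop(f,272,222,60,54,10))
print("mark px in crop",((proj(f,P(0,0,28))[0]-[272,222])*10+5).round(), "ring ext",[((proj(f,P(33*np.cos(a),33*np.sin(a),28))[0]-[272,222])*10+5).round().tolist() for a in np.arange(8)*np.pi/4])
plan([(P(41,24,44.5),RL(40,-1),5)])
```

```text
t 12.67 pressTCP [44.  34.5 44.4] cmd [44.1 35.9 45. ] rot err deg 0.1 F [-0.2  0.5  0.1] q [ 0.49  0.68  1.82 -0.74  1.08 -0.68]
shift px -5.59 2.05 score 0.884 cart press [4.8 4.4]
mark px in crop [331. 443.] ring ext [[427.0, 414.0], [356.0, 391.0], [271.0, 398.0], [219.0, 432.0], [232.0, 473.0], [304.0, 498.0], [392.0, 490.0], [443.0, 454.0]]
{"dp": [[0.02, -0.04, 0.04], [0.03, -0.09, 0.08], [0.05, -0.13, 0.12], [0.06, -0.18, 0.16], [0.08, -0.22, 0.2]] , "rot": [[0.0, 0.0, 0.0], [0.0, 0.0, 0.0], [0.0, 0.0, 0.0], [0.0, 0.0, 0.0], [0.0, 0.0, 0.0]] }
```

View pics/p4.png

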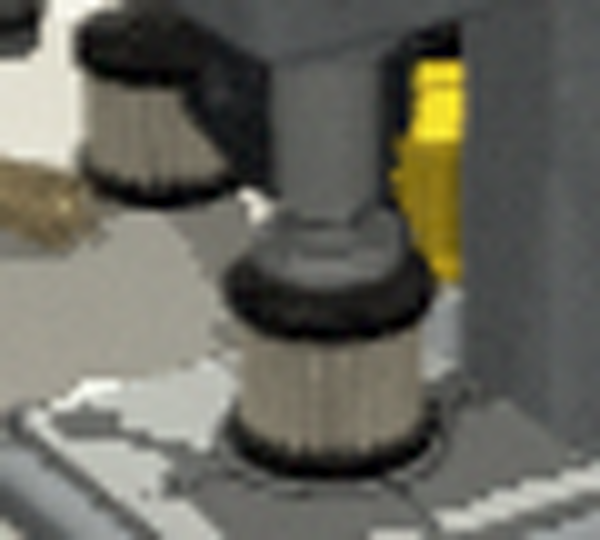

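The cartridge now stands mostly inside the ring, with its cap at crop x 228–437 and lowest at y 478. The ring's front line shows near y 490, so it still needs about 5 mm forward and right. Tapping from the left.

Call:
{"name": "play_rows", "arguments": {"dp": [[0.02,-0.04,0.04],[0.03,-0.09,0.08],[0.05,-0.13,0.12],[0.06,-0.18,0.16],[0.08,-0.22,0.2]], "rot": [[0,0,0],[0,0,0],[0,0,0],[0,0,0],[0,0,0]]}}

```text
clock: 13.13
eef_pos: [555.0, 56.4, 45.5]
tcp_rot: [-2.444, 0.001, -3.031]
contact_force: [-0.2, 0.2, -0.7]
opening: 0.001
grasp_force: 0.0
```

```bash
cat >> h.py <<'E'
def edges(f):
    """cartridge axis from edges of bottom cap: sub-pixel silhouette, scene view"""
    g=cv2.cvtColor(f["color"],cv2.COLOR_RGB2GRAY).astype(float)
    # pleats rows: bright between darker platen/column -> use dark cap: lower edge columns around centre
    gy=cv2.Sobel(g,cv2.CV_64F,0,1,ksize=3)
    out=[]
    for u in range(300,311):
        col=g[262:276,u]; k=int(np.argmin(col)); a=col[k:k+4]; th=(a[0]+a.max())/2
        j=next((i for i in range(len(a)-1) if a[i]<th<=a[i+1]),0); out.append(262+k+j+(th-a[j])/(a[j+1]-a[j]+1e-9))
    print("cap low edge",np.round(out,2).tolist())
    for v in(262,264,266): print("row",v,g[v,290:322].astype(int).tolist())
    for u in(300,303,306,309): print("col",u,g[262:280,u].astype(int).tolist())
E
python3 - <<'E'
from h import *
err(); f=watch("s13.npz"); edges(f)
plan([(P(37,19,44.5),RL(40,-1),5)])
E
```

```text
t 13.13 pressTCP [41.4 24.4 45.5] cmd [40.9 24.  44.5] rot err deg 0.09 F [-0.2  0.2 -0.7] q [ 0.48  0.67  1.84 -0.75  1.07 -0.68]
shift px -5.64 2.04 score 0.902 cart press [4.7 4.5]
cap low edge [269.39, 269.51, 269.63, 269.66, 269.72, 269.65, 269.69, 269.7, 269.49, 269.42, 269.53]
row 262 [189, 188, 186, 190, 187, 103, 124, 122, 117, 116, 117, 114, 108, 113, 103, 105, 116, 108, 122, 115, 122, 119, 115, 108, 69, 44, 73, 58, 75, 83, 82, 103]
row 264 [188, 191, 188, 160, 88, 43, 77, 114, 122, 123, 117, 114, 108, 114, 103, 106, 115, 115, 122, 114, 118, 121, 117, 77, 36, 25, 72, 81, 101, 105, 105, 105]
row 266 [115, 179, 189, 118, 99, 49, 14, 33, 38, 74, 71, 115, 84, 111, 91, 92, 92, 94, 117, 76, 70, 47, 33, 22, 20, 93, 72, 96, 107, 106, 105, 106]
col 300 [117, 113, 117, 114, 71, 33, 8, 25, 103, 85, 107, 110, 104, 106, 102, 107, 182, 185]
col 303 [113, 116, 114, 115, 111, 56, 15, 1, 81, 81, 106, 106, 105, 111, 103, 170, 188, 191]
col 306 [116, 115, 115, 116, 92, 61, 15, 13, 80, 85, 105, 107, 106, 107, 173, 190, 192, 106]
col 309 [115, 115, 114, 116, 76, 37, 1, 15, 104, 86, 106, 109, 111, 177, 188, 193, 108, 103]
{"dp": [[0.02, -0.02, 0.02], [0.04, -0.04, 0.03], [0.06, -0.06, 0.05], [0.08, -0.08, 0.06], [0.1, -0.1, 0.08]] , "rot": [[0.0, 0.0, 0.0], [0.0, 0.0, 0.0], [0.0, 0.0, 0.0], [0.0, 0.0, 0.0], [0.0, 0.0, 0.0]] }
```

Run:
```python
from h import *
np.savez("cmd.npz",p=P(40.9,24,44.5),R=RL(40,-1))
plan([(P(21,36,45),RL(40,-1),5)])
plan([(P(19,32,45),RL(40,-1),5)])
```

```text
{"dp": [[0.1, 0.04, -0.04], [0.2, 0.09, -0.08], [0.3, 0.13, -0.12], [0.4, 0.18, -0.16], [0.5, 0.22, -0.2]] , "rot": [[0.0, 0.0, 0.0], [0.0, 0.0, 0.0], [0.0, 0.0, 0.0], [0.0, 0.0, 0.0], [0.0, 0.0, 0.0]] }
{"dp": [[0.01, -0.01, 0.01], [0.02, -0.03, 0.02], [0.03, -0.04, 0.04], [0.04, -0.06, 0.05], [0.05, -0.07, 0.06]] , "rot": [[0.0, 0.0, 0.0], [0.0, 0.0, 0.0], [0.0, 0.0, 0.0], [0.0, 0.0, 0.0], [0.0, 0.0, 0.0]] }
```

Call:
{"name": "play_rows", "arguments": {"dp": [[0.1,0.04,-0.04],[0.2,0.09,-0.08],[0.3,0.13,-0.12],[0.4,0.18,-0.16],[0.5,0.22,-0.2]], "rot": [[0,0,0],[0,0,0],[0,0,0],[0,0,0],[0,0,0]]}}

```text
clock: 13.6
eef_pos: [532.6, 65.9, 45.0]
tcp_rot: [-2.443, -0.0, -3.031]
contact_force: [0.3, -0.7, -0.2]
opening: -0.003
grasp_force: 0.0
```

Call:
{"name": "play_rows", "arguments": {"dp": [[0.01,-0.01,0.01],[0.02,-0.03,0.02],[0.03,-0.04,0.04],[0.04,-0.06,0.05],[0.05,-0.07,0.06]], "rot": [[0,0,0],[0,0,0],[0,0,0],[0,0,0],[0,0,0]]}}

```text
clock: 14.02
eef_pos: [531.8, 61.4, 45.0]
tcp_rot: [-2.443, -0.0, -3.032]
contact_force: [1.3, 1.0, 0.3]
opening: -0.0
grasp_force: 0.5
```

Run:
```python
from h import *
err(); f=watch("s14.npz"); edges(f)
plan([(P(17.5,29,45),RL(40,-1),5)])
```

```text
t 14.02 pressTCP [18.9 31.9 45. ] cmd [18.9 32.2 44.9] rot err deg 0.03 F [1.4 0.9 0.3] q [ 0.5   0.65  1.88 -0.75  1.06 -0.65]
shift px -5.61 2.05 score 0.886 cart press [4.8 4.5]
cap low edge [269.44, 269.52, 269.6, 269.62, 269.65, 269.67, 269.72, 269.74, 269.54, 269.46, 269.49]
row 262 [190, 187, 186, 187, 189, 104, 124, 124, 117, 118, 114, 114, 107, 115, 105, 107, 114, 112, 122, 115, 119, 119, 114, 109, 71, 42, 76, 56, 75, 83, 80, 101]
row 264 [188, 189, 188, 159, 87, 45, 78, 115, 123, 123, 114, 117, 109, 116, 103, 108, 114, 119, 123, 117, 122, 122, 118, 75, 36, 20, 70, 81, 99, 104, 108, 104]
row 266 [114, 178, 188, 119, 102, 50, 19, 35, 40, 70, 74, 115, 81, 111, 84, 88, 94, 97, 119, 76, 74, 44, 34, 20, 17, 93, 70, 99, 103, 107, 105, 106]
col 300 [114, 113, 114, 114, 74, 41, 14, 23, 101, 88, 101, 105, 108, 106, 106, 104, 185, 187]
col 303 [115, 117, 116, 116, 111, 56, 12, 2, 82, 83, 102, 105, 106, 107, 105, 169, 183, 192]
col 306 [114, 115, 114, 117, 94, 58, 20, 11, 78, 86, 107, 107, 107, 108, 173, 186, 192, 109]
col 309 [115, 116, 117, 116, 76, 35, 9, 16, 105, 84, 104, 109, 111, 174, 189, 195, 110, 100]
{"dp": [[0.01, -0.01, 0.01], [0.01, -0.02, 0.02], [0.02, -0.04, 0.03], [0.03, -0.05, 0.04], [0.04, -0.06, 0.05]] , "rot": [[0.0, 0.0, 0.0], [0.0, 0.0, 0.0], [0.0, 0.0, 0.0], [0.0, 0.0, 0.0], [0.0, 0.0, 0.0]] }
```

Call:
{"name": "play_rows", "arguments": {"dp": [[0.01,-0.01,0.01],[0.01,-0.02,0.02],[0.02,-0.04,0.03],[0.03,-0.05,0.04],[0.04,-0.06,0.05]], "rot": [[0,0,0],[0,0,0],[0,0,0],[0,0,0],[0,0,0]]}}

```text
clock: 14.48
eef_pos: [530.5, 58.3, 45.0]
tcp_rot: [-2.443, -0.0, -3.032]
contact_force: [1.0, 2.7, 0.3]
opening: 0.001
grasp_force: 1.2
```

Run:
```python
from h import *
err(); f=watch("s15.npz"); edges(f)
```

```text
t 14.48 pressTCP [17.2 29.  45. ] cmd [17.3 29.1 44.9] rot err deg 0.01 F [1.3 2.6 0.3] q [ 0.5   0.65  1.89 -0.75  1.06 -0.65]
shift px -5.16 2.7 score 0.874 cart press [3.7 0.3]
cap low edge [269.7, 270.5, 271.08, 270.6, 270.57, 270.56, 270.57, 270.62, 270.31, 270.35, 269.92]
row 262 [192, 189, 187, 188, 186, 152, 132, 125, 123, 121, 114, 118, 103, 113, 105, 111, 110, 108, 118, 120, 120, 117, 115, 110, 84, 55, 76, 59, 75, 80, 83, 103]
row 264 [188, 191, 187, 159, 89, 36, 120, 128, 123, 120, 119, 120, 104, 111, 105, 114, 111, 114, 120, 117, 121, 118, 122, 111, 57, 25, 72, 82, 99, 104, 104, 105]
row 266 [114, 177, 186, 116, 84, 42, 27, 49, 77, 98, 111, 124, 104, 116, 104, 113, 112, 115, 119, 105, 116, 74, 54, 40, 18, 52, 64, 96, 107, 106, 107, 105]
col 300 [114, 116, 119, 116, 111, 44, 22, 9, 78, 81, 106, 108, 108, 105, 107, 104, 185, 187]
col 303 [113, 112, 111, 115, 116, 71, 33, 10, 24, 80, 105, 106, 106, 106, 106, 170, 185, 192]
col 306 [110, 114, 111, 107, 112, 95, 35, 4, 18, 84, 107, 106, 106, 106, 174, 189, 192, 107]
col 309 [120, 119, 117, 118, 105, 66, 20, 7, 40, 86, 105, 109, 111, 173, 187, 194, 107, 98]
```

Run:
```python
from h import *
plan([(P(16.9,28.1,45),RL(40,-1),2),(P(20,36,50),RL(40,-1),1),(P(24,165,217),RL(40,-1),7)])
```

```text
{"dp": [[0.01, -0.01, 0.01], [0.01, -0.02, 0.01], [-0.07, 0.05, -0.21], [-0.08, 0.02, -0.96], [-0.1, -0.01, -1.71]] , "rot": [[0.0, 0.0, 0.0], [0.0, 0.0, 0.0], [0.0, 0.0, 0.0], [0.0, 0.0, 0.0], [0.0, 0.0, 0.0]] }
{"dp": [[-0.01, -0.03, -0.76], [-0.02, -0.06, -1.51], [-0.04, -0.09, -2.26], [-0.05, -0.12, -3.02], [-0.07, -0.15, -3.77]] , "rot": [[0.0, 0.0, 0.0], [0.0, 0.0, 0.0], [0.0, 0.0, 0.0], [0.0, 0.0, 0.0], [0.0, 0.0, 0.0]] }
```

Call:
{"name": "play_rows", "arguments": {"dp": [[0.01,-0.01,0.01],[0.01,-0.02,0.01],[-0.07,0.05,-0.21],[-0.08,0.02,-0.96],[-0.1,-0.01,-1.71]], "rot": [[0,0,0],[0,0,0],[0,0,0],[0,0,0],[0,0,0]]}}

```text
clock: 14.95
eef_pos: [528.4, 101.9, 97.7]
tcp_rot: [-2.442, -0.004, -3.033]
contact_force: [-0.1, 0.7, 0.4]
opening: 0.004
grasp_force: 0.0
```

Call:
{"name": "play_rows", "arguments": {"dp": [[-0.01,-0.03,-0.76],[-0.02,-0.06,-1.51],[-0.04,-0.09,-2.26],[-0.05,-0.12,-3.02],[-0.07,-0.15,-3.77]], "rot": [[0,0,0],[0,0,0],[0,0,0],[0,0,0],[0,0,0]]}}

```text
clock: 15.37
eef_pos: [521.5, 195.3, 218.6]
tcp_rot: [-2.443, -0.001, -3.032]
contact_force: [0.6, -0.6, 0.3]
opening: -0.005
grasp_force: 0.0
```

Run:
```python
from h import *
err(); f=watch("s16.npz"); edges(f)
from rig import optics
t=optics.grab_frame("top"); np.savez("t16.npz",**t)
cv2.imwrite("pics/p5.png",np.hstack([crop(f,285,240,40,40,14),crop(t,272,222,40,80,7)[:560][:, :240]]))
c,d=ray(f,(304.7,270.4)); 
def near(v,r):
    X=onz(f,(304.8,v),28); u=(X-c)[:2]; u/=np.linalg.norm(u); return toP(np.r_[X[:2]+u*r,28])[:2].round(1)
print("cap ctr",near(270.4,30),"ring ctr",near(271.0,33))
```

```text
t 15.37 pressTCP [ 23.4 166.2 218.6] cmd [ 24.1 165.1 217. ] rot err deg 0.08 F [ 0.5 -0.7  0.3] q [ 0.69  0.48  1.66 -0.57  1.46 -0.79]
shift px -5.04 2.86 score 0.907 cart press [ 3.5 -0.7]
cap low edge [270.36, 270.72, 270.97, 270.67, 270.66, 270.64, 270.65, 270.67, 270.56, 270.34, 270.42]
row 262 [186, 185, 185, 183, 183, 139, 131, 121, 119, 119, 113, 119, 107, 109, 109, 110, 106, 109, 115, 115, 119, 115, 110, 109, 82, 56, 75, 58, 73, 78, 79, 99]
row 264 [185, 187, 184, 155, 86, 41, 101, 121, 122, 123, 115, 123, 105, 117, 112, 109, 124, 116, 117, 117, 122, 120, 116, 111, 54, 22, 73, 76, 95, 104, 101, 103]
row 266 [115, 176, 188, 116, 84, 45, 34, 64, 77, 113, 115, 102, 99, 106, 111, 114, 119, 113, 115, 104, 116, 85, 59, 45, 24, 54, 61, 93, 104, 105, 103, 102]
col 300 [113, 112, 115, 116, 115, 68, 32, 12, 44, 83, 104, 107, 108, 104, 105, 103, 182, 187]
col 303 [109, 116, 117, 107, 106, 69, 33, 12, 14, 77, 101, 105, 103, 107, 103, 170, 184, 190]
col 306 [106, 115, 124, 121, 119, 115, 59, 11, 14, 82, 105, 105, 104, 103, 172, 187, 190, 110]
col 309 [115, 117, 117, 116, 104, 67, 28, 6, 42, 80, 104, 105, 108, 173, 187, 192, 106, 101]
cap ctr [1.9 2. ] ring ctr [1.6 1.6]
```

View pics/p5.png

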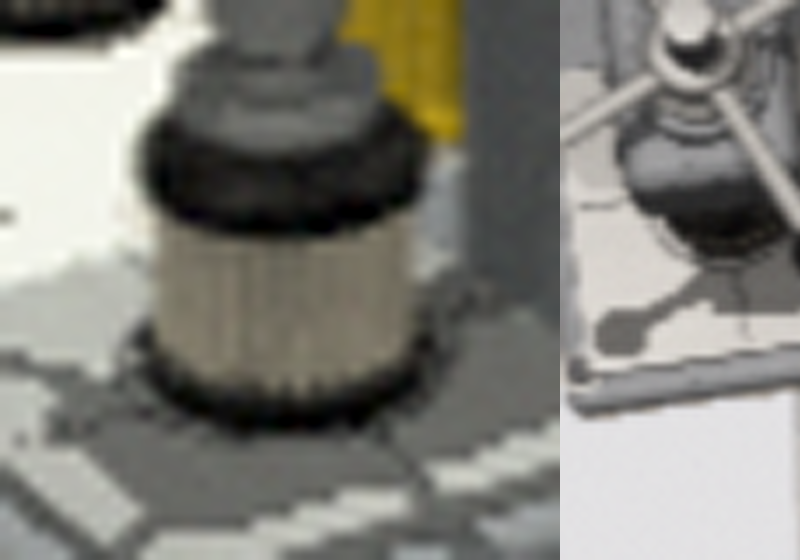

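The crops show the cap concentric with the scribed ring: it spans x 140–425, and a thin even gap shows at the front in both views. The cap and ring centres computed from edge rays agree within 0.5 mm. On to the wheel. Its spokes stand at press angles −65°, 25°, 115° and 205°, so q ≈ 1.14 and it needs about 3.57 rad clockwise.

Run:
```python
from h import *
U=RL(0,-1)
c=lambda a,r=50,z=241:P(r*np.cos(np.radians(a)),r*np.sin(np.radians(a)),z)
plan([(P(0,150,320),RL(25,-1),4),(c(158,z=320),U,6),(c(158),U,5)])
print("arc")
plan([(c(a),U,1) for a in range(150,45,-7)])
```

```text
{"dp": [[0.15, -0.49, -0.43], [0.3, -0.97, -0.87], [0.45, -1.46, -1.3], [0.6, -1.94, -1.73], [0.8, -2.36, -1.38]] , "rot": [[-0.62, 0.0, 0.0], [-1.25, 0.0, 0.0], [-1.87, 0.0, 0.0], [-2.5, 0.0, 0.0], [-3.19, 0.0, 0.0]] }
{"dp": [[0.19, -0.51, 0.19], [0.38, -1.03, 0.39], [0.58, -1.54, 0.58], [0.77, -2.05, 0.78], [0.96, -2.56, 0.97]] , "rot": [[-0.7, 0.0, 0.0], [-1.39, 0.0, 0.0], [-2.09, 0.0, 0.0], [-2.78, 0.0, 0.0], [-3.48, 0.0, 0.0]] }
{"dp": [[0.0, 0.0, 0.4], [0.0, 0.0, 0.79], [0.0, 0.0, 1.19], [0.0, 0.0, 1.58], [0.0, 0.0, 1.98]] , "rot": [[0.0, 0.0, 0.0], [0.0, 0.0, 0.0], [0.0, 0.0, 0.0], [0.0, 0.0, 0.0], [0.0, 0.0, 0.0]] }
arc
{"dp": [[-0.07, 0.16, 0.0], [-0.16, 0.28, 0.0], [-0.26, 0.4, 0.0], [-0.37, 0.5, 0.0], [-0.5, 0.59, 0.0]] , "rot": [[0.0, 0.0, 0.0], [0.0, 0.0, 0.0], [0.0, 0.0, 0.0], [0.0, 0.0, 0.0], [0.0, 0.0, 0.0]] }
{"dp": [[-0.13, 0.07, 0.0], [-0.27, 0.13, 0.0], [-0.42, 0.17, 0.0], [-0.57, 0.19, 0.0], [-0.72, 0.19, 0.0]] , "rot": [[0.0, 0.0, 0.0], [0.0, 0.0, 0.0], [0.0, 0.0, 0.0], [0.0, 0.0, 0.0], [0.0, 0.0, 0.0]] }
{"dp": [[-0.15, -0.02, 0.0], [-0.3, -0.05, 0.0], [-0.45, -0.11, 0.0], [-0.58, -0.18, 0.0], [-0.71, -0.26, 0.0]] , "rot": [[0.0, 0.0, 0.0], [0.0, 0.0, 0.0], [0.0, 0.0, 0.0], [0.0, 0.0, 0.0], [0.0, 0.0, 0.0]] }
```

Call:
{"name": "play_rows", "arguments": {"dp": [[0.15,-0.49,-0.43],[0.3,-0.97,-0.87],[0.45,-1.46,-1.3],[0.6,-1.94,-1.73],[0.8,-2.36,-1.38]], "rot": [[-0.62,0,0],[-1.25,0,0],[-1.87,0,0],[-2.5,0,0],[-3.19,0,0]]}}

```text
clock: 15.88
eef_pos: [496.0, 156.6, 324.2]
tcp_rot: [-2.783, 0.006, -3.029]
contact_force: [0.8, -0.8, 0.4]
opening: -0.0
grasp_force: 0.0
```

Call:
{"name": "play_rows", "arguments": {"dp": [[0.19,-0.51,0.19],[0.38,-1.03,0.39],[0.58,-1.54,0.58],[0.77,-2.05,0.78],[0.96,-2.56,0.97]], "rot": [[-0.7,0,0],[-1.39,0,0],[-2.09,0,0],[-2.78,0,0],[-3.48,0,0]]}}

```text
clock: 16.3
eef_pos: [467.3, 40.3, 320.2]
tcp_rot: [3.138, 0.0, -3.031]
contact_force: [0.3, -1.1, 0.2]
opening: 0.001
grasp_force: 0.0
```

Call:
{"name": "play_rows", "arguments": {"dp": [[0.0,0.0,0.4],[0.0,0.0,0.79],[0.0,0.0,1.19],[0.0,0.0,1.58],[0.0,0.0,1.98]], "rot": [[0,0,0],[0,0,0],[0,0,0],[0,0,0],[0,0,0]]}}

```text
clock: 16.72
eef_pos: [467.5, 40.7, 239.9]
tcp_rot: [3.141, -0.002, -3.033]
contact_force: [-0.3, -0.6, -0.7]
opening: -0.002
grasp_force: 0.0
```

Call:
{"name": "play_rows", "arguments": {"dp": [[-0.07,0.16,0.0],[-0.16,0.28,0.0],[-0.26,0.4,0.0],[-0.37,0.5,0.0],[-0.5,0.59,0.0]], "rot": [[0,0,0],[0,0,0],[0,0,0],[0,0,0],[0,0,0]]}}

```text
clock: 17.13
eef_pos: [485.7, 67.1, 241.5]
tcp_rot: [-3.141, -0.001, -3.031]
contact_force: [-2.4, -4.3, -0.7]
opening: 0.002
grasp_force: 1.8
```

Run:
```python
from h import *
from rig import telemetry
s=telemetry.sense(); p=toP(s["eef_pos"]); print(p.round(1),np.hypot(*p[:2]).round(1),np.degrees(np.arctan2(p[1],p[0])).round(1),(RP.T@s["contact_force"]).round(1),s["qpos"].round(2))
```

```text
[-26.3  42.6 241.5] 50.1 121.6 [-2.9 -4.1 -0.7] [ 0.13  0.13  1.9  -0.    1.11 -1.55]
```

Call:
{"name": "play_rows", "arguments": {"dp": [[-0.13,0.07,0.0],[-0.27,0.13,0.0],[-0.42,0.17,0.0],[-0.57,0.19,0.0],[-0.72,0.19,0.0]], "rot": [[0,0,0],[0,0,0],[0,0,0],[0,0,0],[0,0,0]]}}

```text
clock: 17.55
eef_pos: [513.8, 77.9, 241.1]
tcp_rot: [3.141, -0.001, -3.032]
contact_force: [-4.9, -2.1, 1.2]
opening: 0.002
grasp_force: 2.0
```

Call:
{"name": "play_rows", "arguments": {"dp": [[-0.15,-0.02,0.0],[-0.3,-0.05,0.0],[-0.45,-0.11,0.0],[-0.58,-0.18,0.0],[-0.71,-0.26,0.0]], "rot": [[0,0,0],[0,0,0],[0,0,0],[0,0,0],[0,0,0]]}}

```text
clock: 17.97
eef_pos: [543.2, 70.6, 241.0]
tcp_rot: [3.14, -0.0, -3.032]
contact_force: [-5.3, 0.9, 1.5]
opening: 0.005
grasp_force: 2.2
```

Run:
```python
from h import *
err()
U=RL(0,-1)
c=lambda a,r=50,z=241:P(r*np.cos(np.radians(a)),r*np.sin(np.radians(a)),z)
plan([(c(a),U,1) for a in np.linspace(45,-53,15)])
```

```text
t 17.97 pressTCP [ 31.3  39.8 241. ] cmd [ 30.9  39.6 241. ] rot err deg 0.06 F [-5.2  1.5  1.5] q [ 0.13  0.22  1.79  0.    1.13 -1.55]
{"dp": [[-0.11, -0.11, 0.0], [-0.21, -0.22, 0.0], [-0.3, -0.35, 0.0], [-0.37, -0.48, 0.0], [-0.42, -0.62, 0.0]] , "rot": [[0.0, 0.0, 0.0], [0.0, 0.0, 0.0], [0.0, 0.0, 0.0], [0.0, 0.0, 0.0], [0.0, 0.0, 0.0]] }
{"dp": [[-0.04, -0.15, 0.0], [-0.06, -0.3, 0.0], [-0.05, -0.46, 0.0], [-0.03, -0.61, 0.0], [0.0, -0.76, 0.0]] , "rot": [[0.0, 0.0, 0.0], [0.0, 0.0, 0.0], [0.0, 0.0, 0.0], [0.0, 0.0, 0.0], [0.0, 0.0, 0.0]] }
{"dp": [[0.06, -0.14, 0.0], [0.13, -0.27, 0.0], [0.22, -0.4, 0.0], [0.32, -0.51, 0.0], [0.44, -0.61, 0.0]] , "rot": [[0.0, 0.0, 0.0], [0.0, 0.0, 0.0], [0.0, 0.0, 0.0], [0.0, 0.0, 0.0], [0.0, 0.0, 0.0]] }
```

Call:
{"name": "play_rows", "arguments": {"dp": [[-0.11,-0.11,0.0],[-0.21,-0.22,0.0],[-0.3,-0.35,0.0],[-0.37,-0.48,0.0],[-0.42,-0.62,0.0]], "rot": [[0,0,0],[0,0,0],[0,0,0],[0,0,0],[0,0,0]]}}

```text
clock: 18.38
eef_pos: [562.9, 47.4, 241.1]
tcp_rot: [3.141, 0.001, -3.032]
contact_force: [-3.2, 4.7, 2.3]
opening: 0.004
grasp_force: 2.6
```

Call:
{"name": "play_rows", "arguments": {"dp": [[-0.04,-0.15,0.0],[-0.06,-0.3,0.0],[-0.05,-0.46,0.0],[-0.03,-0.61,0.0],[0.0,-0.76,0.0]], "rot": [[0,0,0],[0,0,0],[0,0,0],[0,0,0],[0,0,0]]}}

```text
clock: 18.8
eef_pos: [566.5, 17.3, 241.2]
tcp_rot: [3.14, 0.002, -3.032]
contact_force: [-0.5, 5.2, 0.2]
opening: -0.0
grasp_force: 2.2
```

Call:
{"name": "play_rows", "arguments": {"dp": [[0.06,-0.14,0.0],[0.13,-0.27,0.0],[0.22,-0.4,0.0],[0.32,-0.51,0.0],[0.44,-0.61,0.0]], "rot": [[0,0,0],[0,0,0],[0,0,0],[0,0,0],[0,0,0]]}}

```text
clock: 19.22
eef_pos: [552.4, -9.0, 241.3]
tcp_rot: [3.141, 0.004, -3.032]
contact_force: [3.3, 5.7, -1.8]
opening: -0.005
grasp_force: 2.7
```

Run:
```python
from h import *
err(); 
from rig import optics
f=optics.grab_frame("scene"); np.savez("s17.npz",**f)
g=cv2.cvtColor(f["color"],cv2.COLOR_RGB2GRAY)
# knob blobs expected on the circle r=82 at z=250
for a in range(0,360,5):
    X=P(82*np.cos(np.radians(a)),82*np.sin(np.radians(a)),250); u,v=np.round(proj(f,X)[0]).astype(int)
    w=g[v-2:v+3,u-2:u+3].mean(); print(a,(int(u),int(v)),int(w),end="; ")
cv2.imwrite("pics/p6.png",crop(f,265,165,80,112,5.35))
```

```text
t 19.22 pressTCP [ 31.7 -40.3 241.3] cmd [ 30.1 -40.  240.9] rot err deg 0.22 F [ 3.9  5.3 -1.8] q [-0.02  0.23  1.78  0.    1.13 -1.7 ]
0 (329, 187) 3; 5 (328, 187) 7; 10 (326, 186) 17; 15 (324, 185) 25; 20 (322, 185) 34; 25 (320, 184) 38; 30 (318, 184) 42; 35 (315, 184) 22; 40 (313, 183) 3; 45 (310, 183) 2; 50 (308, 183) 21; 55 (305, 183) 75; 60 (303, 183) 91; 65 (300, 183) 41; 70 (298, 183) 8; 75 (296, 183) 9; 80 (293, 184) 36; 85 (291, 184) 75; 90 (288, 184) 155; 95 (286, 185) 170; 100 (284, 185) 108; 105 (282, 186) 50; 110 (281, 187) 34; 115 (279, 187) 50; 120 (278, 188) 104; 125 (276, 189) 197; 130 (275, 190) 223; 135 (274, 191) 229; 140 (274, 191) 229; 145 (273, 192) 229; 150 (273, 193) 229; 155 (273, 194) 229; 160 (273, 195) 229; 165 (274, 196) 229; 170 (275, 197) 230; 175 (276, 198) 230; 180 (277, 198) 230; 185 (278, 199) 217; 190 (280, 200) 136; 195 (282, 201) 44; 200 (284, 201) 23; 205 (286, 202) 46; 210 (288, 202) 109; 215 (291, 203) 187; 220 (294, 203) 140; 225 (296, 203) 101; 230 (299, 203) 90; 235 (302, 203) 96; 240 (305, 203) 96; 245 (308, 203) 91; 250 (310, 203) 83; 255 (313, 203) 75; 260 (316, 203) 93; 265 (318, 202) 113; 270 (321, 202) 124; 275 (323, 201) 121; 280 (325, 200) 72; 285 (327, 200) 32; 290 (329, 199) 19; 295 (330, 198) 26; 300 (332, 197) 62; 305 (333, 197) 76; 310 (333, 196) 60; 315 (334, 195) 41; 320 (334, 194) 19; 325 (334, 193) 3; 330 (334, 192) 1; 335 (334, 191) 2; 340 (333, 190) 2; 345 (333, 190) 2; 350 (332, 189) 2; 355 (330, 188) 2;
```

View pics/p6.png

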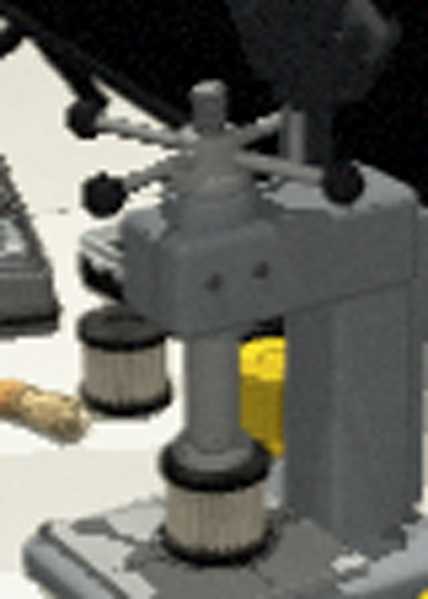

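The wheel knobs are at crop (88,118), (103,195) and (343,183), i.e. press angles 111°, 200° and 290°, so q ≈ 4.36. The foot stands on the cap and the cartridge still sits upright in place. About 20° more to go.

Run:
```python
from h import *
U=RL(0,-1)
c=lambda a,r=50,z=241:P(r*np.cos(np.radians(a)),r*np.sin(np.radians(a)),z)
plan([(c(a),U,1) for a in (-57,-61.5,-66,-70,-72.5)])
print("back off")
plan([(c(-62,48),U,2),(c(-45,48),U,2),(c(-45,48,270),U,1),(c(-45,48,340),U,2),(P(-150,-60,360),U,7)])
```

```text
{"dp": [[0.07, -0.05, 0.0], [0.16, -0.1, 0.0], [0.24, -0.14, 0.0], [0.32, -0.17, 0.0], [0.38, -0.19, 0.0]] , "rot": [[0.0, 0.0, 0.0], [0.0, 0.0, 0.0], [0.0, 0.0, 0.0], [0.0, 0.0, 0.0], [0.0, 0.0, 0.0]] }
back off
{"dp": [[-0.1, 0.07, 0.0], [-0.19, 0.13, 0.0], [-0.33, 0.24, 0.0], [-0.48, 0.34, 0.0], [-0.48, 0.34, -0.73]] , "rot": [[0.0, 0.0, 0.0], [0.0, 0.0, 0.0], [0.0, 0.0, 0.0], [0.0, 0.0, 0.0], [0.0, 0.0, 0.0]] }
{"dp": [[0.0, 0.0, -0.87], [0.0, 0.0, -1.75], [0.66, -0.09, -1.82], [1.32, -0.18, -1.89], [1.97, -0.28, -1.96]] , "rot": [[0.0, 0.0, 0.0], [0.0, 0.0, 0.0], [0.0, 0.0, 0.0], [0.0, 0.0, 0.0], [0.0, 0.0, 0.0]] }
{"dp": [[0.66, -0.09, -0.07], [1.32, -0.18, -0.14], [1.98, -0.27, -0.22], [2.63, -0.37, -0.29]] , "rot": [[0.0, 0.0, 0.0], [0.0, 0.0, 0.0], [0.0, 0.0, 0.0], [0.0, 0.0, 0.0]] }
```

Call:
{"name": "play_rows", "arguments": {"dp": [[0.07,-0.05,0.0],[0.16,-0.1,0.0],[0.24,-0.14,0.0],[0.32,-0.17,0.0],[0.38,-0.19,0.0]], "rot": [[0,0,0],[0,0,0],[0,0,0],[0,0,0],[0,0,0]]}}

```text
clock: 19.68
eef_pos: [538.3, -18.2, 241.5]
tcp_rot: [-3.142, 0.004, -3.032]
contact_force: [4.9, 3.8, -2.3]
opening: 0.002
grasp_force: 2.8
```

Call:
{"name": "play_rows", "arguments": {"dp": [[-0.1,0.07,0.0],[-0.19,0.13,0.0],[-0.33,0.24,0.0],[-0.48,0.34,0.0],[-0.48,0.34,-0.73]], "rot": [[0,0,0],[0,0,0],[0,0,0],[0,0,0],[0,0,0]]}}

```text
clock: 20.1
eef_pos: [552.6, -1.6, 265.6]
tcp_rot: [3.141, -0.008, -3.031]
contact_force: [-1.9, 0.3, -1.1]
opening: -0.002
grasp_force: 0.0
```

Call:
{"name": "play_rows", "arguments": {"dp": [[0.0,0.0,-0.87],[0.0,0.0,-1.75],[0.66,-0.09,-1.82],[1.32,-0.18,-1.89],[1.97,-0.28,-1.96]], "rot": [[0,0,0],[0,0,0],[0,0,0],[0,0,0],[0,0,0]]}}

```text
clock: 20.52
eef_pos: [476.9, -22.1, 349.1]
tcp_rot: [-3.141, 0.001, -3.031]
contact_force: [-0.1, -0.6, 0.2]
opening: 0.002
grasp_force: 0.0
```

Run:
```python
from h import *
err(); 
from rig import optics
f=optics.grab_frame("scene"); np.savez("s18.npz",**f)
g=cv2.cvtColor(f["color"],cv2.COLOR_RGB2GRAY).astype(float)
for lo,hi in((95,125),(180,220),(260,310)):
    A=np.arange(lo,hi); W=[]
    for a in A:
        u,v=proj(f,P(82*np.cos(np.radians(a)),82*np.sin(np.radians(a)),250))[0]
        W.append(cv2.getRectSubPix(g.astype(np.float32),(5,5),(float(u),float(v))).mean())
    W=np.array(W); w=np.clip(70-W,0,None); print(W.min().round(),(w*A).sum()/w.sum())
print(proj(f,P(0,0,115))[0],proj(f,P(0,0,85))[0])
edges(f)
im=np.hstack([crop(f,265,165,80,112,5.3),crop(f,290,222,30,45,13.2)[:593]])
cv2.imwrite("pics/p7.png",cv2.resize(im,(min(800,im.shape[1]),593)) if 0 else im[:, :800]) if im.shape[0]==593 else cv2.imwrite("pics/p7.png",np.hstack([crop(f,265,165,80,112,5),crop(f,292,222,28,40,14)]))
```

```text
t 20.52 pressTCP [-44.8 -45.  349.1] cmd [-149.9  -60.1  360.1] rot err deg 0.06 F [-0.2 -0.6  0.2] q [-0.05  0.02  1.79 -0.    1.34 -1.73]
38.0 96.5700749183005
22.0 183.57517073291956
22.0 271.350411663265
[304.26932984 238.37188831] [304.3684338  248.00200206]
cap low edge [270.34, 270.8, 271.11, 270.67, 270.65, 270.65, 270.66, 270.64, 270.54, 270.4, 270.49]
row 262 [100, 78, 87, 89, 150, 123, 128, 126, 122, 121, 116, 123, 108, 110, 110, 110, 105, 112, 117, 116, 122, 118, 109, 111, 87, 52, 77, 58, 71, 77, 81, 102]
row 264 [185, 182, 181, 110, 52, 35, 100, 117, 124, 123, 114, 125, 109, 114, 112, 106, 123, 115, 118, 115, 119, 119, 119, 110, 56, 27, 69, 81, 99, 104, 104, 105]
row 266 [186, 188, 189, 115, 81, 42, 31, 65, 79, 114, 115, 105, 101, 107, 110, 113, 122, 113, 119, 99, 117, 86, 60, 44, 28, 52, 61, 96, 103, 105, 105, 105]
col 300 [116, 117, 114, 115, 115, 70, 36, 7, 43, 81, 105, 105, 105, 105, 104, 103, 179, 186]
col 303 [110, 117, 114, 110, 107, 69, 34, 16, 9, 80, 104, 104, 106, 106, 106, 170, 185, 191]
col 306 [105, 124, 123, 121, 122, 113, 60, 8, 7, 83, 108, 108, 106, 105, 175, 188, 192, 108]
col 309 [116, 115, 115, 116, 99, 66, 23, 7, 37, 82, 103, 106, 109, 106, 124, 189, 106, 96]Traceback (most recent call last):
  File "<stdin>", line 14, in <module>
    return _nx.concatenate(arrs, 1, dtype=dtype, casting=casting)
           ~~~~~~~~~~~~~~~^^^^^^^^^^^^^^^^^^^^^^^^^^^^^^^^^^^^^^^
ValueError: all the input array dimensions except for the concatenation axis must match exactly, but along dimension 0, the array at index 0 has size 594 and the array at index 1 has size 593
```

Call:
{"name": "play_rows", "arguments": {"dp": [[0.66,-0.09,-0.07],[1.32,-0.18,-0.14],[1.98,-0.27,-0.22],[2.63,-0.37,-0.29],[2.63,-0.37,-0.29]], "rot": [[0,0,0],[0,0,0],[0,0,0],[0,0,0],[0,0,0]]}}

```text
clock: 20.98
eef_pos: [371.3, -49.0, 360.9]
tcp_rot: [-3.141, -0.001, -3.032]
contact_force: [1.0, 1.6, -0.2]
opening: -0.001
grasp_force: 0.0
```

Run:
```python
from h import *
err(); 
from rig import optics
f=optics.grab_frame("scene"); t=optics.grab_frame("top"); np.savez("s19.npz",**f)
im=np.zeros((560,800,3),np.uint8); a=crop(f,265,165,80,112,5);im[:,:400]=a; im[:,400:]=crop(f,292,222,40,56,10)
cv2.imwrite("pics/p7.png",im)
for n in("s16.npz","s18.npz","s19.npz"):
    g=cv2.cvtColor(load(n)["color"],cv2.COLOR_RGB2GRAY); print(n,g[226:256,304].tolist())
```

```text
t 20.98 pressTCP [-152.7  -60.2  360.9] cmd [-149.9  -60.1  360.1] rot err deg 0.08 F [ 1.2  1.4 -0.2] q [-0.13 -0.18  1.94 -0.    1.38 -1.81]
s16.npz [75, 74, 85, 99, 97, 97, 97, 98, 97, 96, 97, 97, 96, 96, 96, 100, 96, 95, 60, 100, 93, 78, 115, 108, 86, 34, 28, 36, 34, 12]
s18.npz [77, 74, 86, 97, 98, 99, 98, 97, 99, 97, 96, 100, 97, 99, 101, 97, 95, 98, 97, 94, 96, 96, 99, 80, 108, 108, 107, 46, 33, 18]
s19.npz [77, 77, 89, 100, 98, 98, 100, 99, 97, 98, 97, 98, 97, 99, 100, 98, 97, 95, 93, 97, 98, 96, 94, 80, 87, 95, 100, 41, 35, 19]
```

View pics/p7.png

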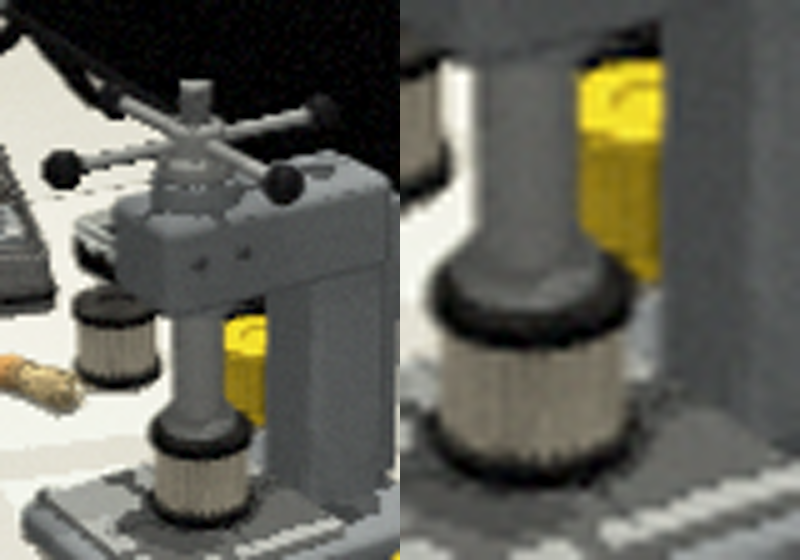

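Run:
```python
from h import *
for n,cs in(("s19.npz",[(62,169),(283,185)]),):
    f=load(n); g=cv2.cvtColor(f["color"],cv2.COLOR_RGB2GRAY).astype(float)
    for u,v in cs:
        u=int(round(265+u/5));v=int(round(165+v/5));k=5
        w=np.clip(75-g[v-k:v+k+1,u-k:u+k+1],0,None); yy,xx=np.mgrid[-k:k+1,-k:k+1]
        p=(u+(w*xx).sum()/w.sum(),v+(w*yy).sum()/w.sum()); X=toP(onz(f,p,250)); print(p,X.round(1),np.degrees(np.arctan2(X[1],X[0])).round(1),np.hypot(*X[:2]).round(1))
g=cv2.cvtColor(load("s19.npz")["color"],cv2.COLOR_RGB2GRAY)
h=cv2.cvtColor(load("s16.npz")["color"],cv2.COLOR_RGB2GRAY)
for r in range(240,252): print(r,h[r,296:314].tolist(),g[r,296:314].tolist())
```

```text
(np.float64(277.35298804780876), np.float64(199.06653386454184)) [-83.5  -5.5 250. ] -176.2 83.6
(np.float64(321.11548966055403), np.float64(201.5263363246196)) [  1.5 -81.6 250. ] -89.0 81.6
240 [53, 199, 237, 161, 95, 90, 91, 95, 96, 98, 96, 90, 88, 85, 114, 118, 108, 111] [55, 226, 239, 161, 96, 91, 94, 95, 100, 95, 94, 91, 83, 85, 112, 114, 107, 111]
241 [199, 220, 222, 178, 106, 90, 95, 94, 100, 93, 93, 89, 82, 94, 116, 117, 111, 116] [226, 240, 239, 159, 90, 85, 95, 95, 98, 99, 92, 93, 85, 89, 112, 119, 114, 113]
242 [237, 241, 241, 225, 137, 93, 94, 98, 96, 97, 97, 89, 69, 102, 116, 116, 112, 113] [240, 241, 241, 157, 95, 91, 92, 96, 97, 96, 94, 91, 85, 84, 115, 117, 115, 114]
243 [241, 241, 194, 119, 73, 68, 90, 97, 95, 98, 95, 65, 59, 79, 86, 93, 109, 114] [241, 241, 242, 161, 97, 89, 89, 95, 95, 95, 94, 91, 86, 87, 111, 119, 114, 114]
244 [242, 182, 106, 78, 65, 67, 60, 63, 60, 80, 77, 53, 68, 74, 81, 83, 108, 117] [242, 242, 242, 161, 94, 88, 91, 94, 93, 93, 91, 91, 86, 78, 112, 116, 113, 114]
245 [243, 153, 103, 83, 80, 79, 89, 95, 100, 96, 94, 86, 78, 76, 80, 79, 103, 11
[... 321 characters left out ...]
 [184, 107, 75, 80, 80, 84, 88, 93, 96, 98, 93, 88, 78, 81, 78, 80, 52, 63]
248 [90, 60, 80, 85, 91, 109, 110, 111, 115, 115, 111, 102, 101, 98, 88, 60, 34, 29] [86, 76, 78, 77, 80, 81, 86, 91, 94, 94, 88, 86, 82, 81, 80, 82, 50, 31]
249 [35, 29, 54, 71, 88, 102, 106, 105, 108, 107, 107, 104, 97, 91, 67, 38, 21, 27] [36, 72, 80, 85, 80, 79, 80, 79, 80, 82, 82, 99, 101, 102, 104, 85, 48, 27]
250 [36, 31, 30, 30, 44, 60, 78, 84, 86, 84, 69, 67, 50, 35, 35, 30, 30, 42] [28, 46, 79, 88, 91, 89, 87, 86, 87, 87, 111, 111, 107, 95, 89, 72, 42, 34]
251 [23, 27, 22, 31, 31, 27, 26, 33, 34, 25, 31, 24, 23, 28, 25, 40, 37, 35] [25, 28, 64, 90, 93, 96, 99, 97, 95, 105, 105, 101, 101, 92, 67, 51, 39, 37]
```

The last picture shows the foot down on the cap, the cartridge upright inside the ring and the arm clear. From the knobs q ≈ 4.67, so the foot is compressed about 5.9 mm and the groove is level with the sleeve's edge.

```bash
python3 -c "
from rig import r
print(r.sign_off())"
```

```text
the job is handed in; nothing more can be done
None
```

The job is handed in: the cartridge was tapped forward to the centre of the ring (within about 1 mm by the camera), and the wheel was turned to q ≈ 4.67. By calculation that brings the stem groove level with the sleeve's edge, though the pictures were too coarse to show the groove itself, and the arm was clear of everything at about 21 s.

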